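# Sort two handle-tube housings by tag and gauge the good one

### The job

Set the green-tagged handle housing down in the green-rimmed gauging nest and the red-tagged one in the red-rimmed reject nest, both flat with the tube mouth facing the robot. Then take the orange-handled gauge rod from its cradle, push it down the green housing's sloping guide tube until the collar stops against the mouth, pause there a moment, and draw it out again. Finish still holding the gauge in the gripper, still and level with its flat top up, the rod's tip over the middle of the white reading plate about 18 cm above the bench and touching nothing else; leave the thread cones, bobbin, jar, can and carton where they are.

Things in the scene. Friction and masses are not known exactly. Their poses are not given: they have to be found in the camera images.
- housing_green: green-tagged black housing, 84 (x) x 44 (y) mm, about 450 g; flat outer side walls 44 mm apart rise to 58 mm (grip across y from above, 40 mm up). Origin: centre of the underside, z up. A sloping aluminium guide tube lies between the walls; its funnel mouth looks to +x and up (rim top 64 mm up). green tag plate 30 x 44 mm on top at the -x end, 62 mm up.
- housing_red: red-tagged black housing, 84 (x) x 44 (y) mm, about 450 g; flat outer side walls 44 mm apart rise to 58 mm (grip across y from above, 40 mm up). Origin: centre of the underside, z up. A sloping aluminium guide tube lies between the walls; its funnel mouth looks to +x and up (rim top 64 mm up). red tag plate 30 x 44 mm on top at the -x end, 62 mm up.
- housing_green_mouth (a point): green housing: centre of the tube's mouth rim, 50 mm along +x and 48 mm above the housing's origin; axes as the housing's. The tube runs down from here along (-0.940, 0, -0.342), 20 degrees from level. Tube 75 mm long, bore 16 mm, the last 10 mm a funnel flaring to 26 mm inside, 34 mm outside.
- housing_green_seat (a point): point on the tube's axis 70 mm below the mouth, where the rod's tip is when the collar is home.
- housing_red_mouth (a point): red housing: centre of the tube's mouth rim, 50 mm along +x and 48 mm above the housing's origin; axes as the housing's. The tube runs down from here along (-0.940, 0, -0.342), 20 degrees from level. Tube 75 mm long, bore 16 mm, the last 10 mm a funnel flaring to 26 mm inside, 34 mm outside.
- nest_gauge: green-rimmed gauging nest: steel plate 109 x 71 x 4 mm, fixed, with a green rim round a pocket 91 (x) x 51 (y) mm, 12 mm deep; pocket floor 4 mm above the bench. Origin: centre of the plate's underside; axes as those of a housing properly seated in it (mouth to +x).
- nest_reject: red-rimmed reject nest: steel plate 109 x 71 x 4 mm, fixed, with a red rim round a pocket 91 (x) x 51 (y) mm, 12 mm deep; pocket floor 4 mm above the bench. Origin: centre of the plate's underside; axes as those of a housing properly seated in it (mouth to +x).
- nest_gauge_mouth (a point): where the mouth centre of a seated housing lies: 50 mm along +x and 52 mm above the bench, in the gauging nest.
- nest_reject_mouth (a point): the same in the reject nest.
- gauge: gauge rod, 160 g, lying level in its cradle, axis 64 mm up, tip roughly away from the robot. x along the rod to the tip, z up. Origin on the axis, at the grip: orange handle 18 (y) x 22 (z) mm reaches 70 mm back and 42 forward; dark collar, diameter 34, from 42 to 50 mm; then rod, diameter 12, to the tip at 120 mm. Grip across y from above at the origin; balance point within 20 mm of it.
- gauge_tip (a point): end of the rod, 120 mm along the gauge's x from its origin.
- gauge_collar (a point): centre of the collar's stop face (tip side), 50 mm along the gauge's x from its origin.
- cradle: wooden cradle, fixed, 230 x 50 mm, two notched posts 88 mm and -56 mm along its x (the resting gauge's x), cheeks up to 70 mm above the bench; lift the gauge straight up 20 mm to clear them. Nothing stands beside the grip area. Origin on the bench under the gauge's origin.
- plate: white reading plate, fixed, 90 x 90 x 7 mm, grey rim. Origin: centre of its underside.
- cone_red: bystander: dark red thread cone, 68 mm diameter, 135 mm high. Origin at the underside.
- cone_navy: bystander: navy thread cone, 68 mm diameter, 135 mm high. Origin at the underside.
- bobbin: bystander: orange bobbin, 44 mm diameter, 30 mm high. Origin at the underside.
- jar: bystander: amber jar, 60 mm diameter, 75 mm high. Origin at the underside.
- can: bystander: aluminium can, 56 mm diameter, 170 mm high. Origin at the underside.
- carton: bystander: cardboard carton, 110 x 150 x 80 mm. Origin at the underside.
Things that resemble listed ones, but are neither listed nor needed, are in the scene too. What is shaped like the housing_red but turquoise or yellow is not meant.

How it is judged:
On the way, in this order (a step that is already met when the one before it is completed fails the run):
1. both housings seated in their own nests and let go (distance between housing_green_mouth and nest_gauge_mouth below 0.008 m and horizontal distance between housing_green and nest_gauge below 0.007 m and angle between each of housing_green, housing_red's own z axis and vertical below 0.07 rad and distance between housing_red_mouth and nest_reject_mouth below 0.008 m and horizontal distance between housing_red and nest_reject below 0.007 m and contact force between the fingers and housing_green below 0.1 N and contact force between the fingers and housing_red below 0.1 N), for 0.2 s.
2. the gauge, held in the gripper, is in the green housing's tube with its collar against the mouth (distance between housing_green_mouth and nest_gauge_mouth below 0.008 m and horizontal distance between housing_green and nest_gauge below 0.007 m and angle between housing_green's own z axis and vertical below 0.07 rad and distance between gauge_collar and housing_green_mouth below 0.005 m and distance between gauge_tip and housing_green_seat below 0.006 m and contact force between the fingers and gauge above 1 N), for 0.2 s.
At the end, for the whole second after the job is handed in: Housings seated in their own nests (8 mm, 0.07 rad, mouth to nest +x), at rest; gauge held still in the fingers, level within 0.1 rad, top up within 0.15 rad, tip within 30 mm of the plate centre in plan and 140-230 mm up, touching no housing; bystanders moved under 30 mm (distance between housing_green_mouth and nest_gauge_mouth below 0.008 m and horizontal distance between housing_green and nest_gauge below 0.007 m and angle between each of housing_green, housing_red's own z axis and vertical below 0.07 rad and distance between housing_red_mouth and nest_reject_mouth below 0.008 m and horizontal distance between housing_red and nest_reject below 0.007 m and linear speed of each of housing_green, housing_red, gauge below 0.02 m/s and angle between gauge's own x axis and vertical between 1.4708 and 1.6708 rad and angle between gauge's own z axis and vertical below 0.15 rad and horizontal distance between gauge_tip and plate below 0.03 m and height (world z) of gauge_tip between 0.14 and 0.23 m and contact force between the fingers and gauge above 1 N and contact force between gauge and housing_green below 0.05 N and contact force between gauge and housing_red below 0.05 N and distance of each of cone_red, cone_navy, bobbin, jar, can, carton from where it was at the start of the episode below 0.03 m); the arm keeps its last pose, push and grip.
It fails at once if a bystander (thread cone, bobbin, jar, can, carton) is knocked more than 30 mm from its place (distance of any of cone_red, cone_navy, bobbin, jar, can, carton from where it was at the start of the episode above 0.03 m).
It also fails if it takes over 72 s, if anything falls off the work surface, if the arm or the gripper's body presses on something with over 40 N, if the wrist force passes 120 N, or if a joint passes its speed limit or range.

### The arm

A 7-joint arm with a two-finger parallel gripper is mounted at the origin on the work surface. World frame = base frame: x ahead of the robot, y to its left, z up, the work surface at z = 0. Lengths are in m, angles in rad, forces in N, time in s.
With the tool pointing down it reaches from about 0.4 to 0.875 m from the base axis. Payload 19.3 kg.
Tool frame: the origin (TCP) lies midway between the tips of the shut fingers; the grasp point (between the pads) lies 19 mm behind it; y points along the fingers, x is the direction in which the jaws open and shut, and the axes are right-handed (so a half turn about y gives the same grasp; the last joint's range is limited). The gripper opens to 85 mm and grips with 20 to 120 N. Pads are 22 mm wide; open, the fingers measure 114 mm over their backs; the gripper's body (76 mm by 85 mm) begins 54 mm behind the grasp point. The pads swing forward as they close: fully open they stand 13 mm farther back than shut.
Start: joints at [-1.257, 0.521, -0.036, 1.599, 0.021, 1.021, -0.113], TCP at [0.234, 0.58, 0.231] pointing down, gripper open.
Joint ranges: [-2.91, 2.91], [-0.3, 2.13], [-1.5, 1.42], [0.17, 2.43], [-1.26, 4.41], [0.16, 1.93], [-2.52, 2.52]. Speed limits (rad/s): [1.89, 1.89, 2.39, 2.39, 3.01, 3.01, 3.01].

### API

Orientations are given as a unit quaternion [w, x, y, z].
In Python, from rig import r, imaging, order gives the robot as it stands.
- The arm moves only by the tool jog_arm, never from a script. Its argument "deltas" is a list of rows, each a list of 3 entries, a list of its own where there are three numbers: the shift along the tool's x, y, z in m, then the turn, a rotation vector about the tool's x, y, z in degrees, then the closure, from -1 (fully open) to 1 (shut). A call has 1 to 8 rows; each row is the pose to reach, as a shift and turn from the pose commanded when the call began, along the tool's axes at that moment; what a row does not reach only later rows make up. A row lasts 1/10 s, in which the tool goes at most 50 mm and 8.59 degrees, less where a joint would pass 70% of its speed; a pose out of reach is approached as far as the arm can. A call with a gripper value outside its range is refused whole. The fingers move at their own pace and stop on an object; "grip_force" is the grip in N (left out, the last holds). Time passes only in rows, so rows that repeat a pose let the fingers close. It gives the time, the measured TCP pose, the force and the opening at its end, in the units of the state.
- r.sense(): the state, without advancing time (a new reading comes with each control period).
- imaging.capture(name): name is "side" or "top"; returns a dict with "frame" (384x512x3 uint8, blue, green, red), "depth" (384x512 float32, m along the optical axis (not along the pixel's ray), 0 where there is no reading), "K" (3x3 intrinsics, pixels), "T" (4x4, takes a point from camera to world coordinates). Camera axes: x right, y down, z forward; pixel columns grow to the right and rows downward; lengths in m; the calibration is good to about 2 mm. A picture is of the moment at which its call begins.
- order.close_job(): hands the job in, once; it reports no verdict.
The state is a dict: "clock": time; "joint_positions": joint angles; "joint_velocities": joint speeds; "effort": joint torques, N m; "ee_pos": TCP position; "ee_rot": TCP orientation; "ft_force": force on the tool from outside, world axes, zero at the start; "moment": the same for the moment, N m; "opening": finger opening in m.
Only numpy, scipy, OpenCV 4.12 (cv2) and the standard library are available. Lean on these libraries where they do the work, as an engineer would, in place of code of your own. Each camera call takes 0.05 s, during which the arm holds its last target.

## Working session

There is one attempt and no reset: what is moved stays moved. The work goes in short steps, Python scripts to look and compute and a tool call to move; the robot and the scene stay as the last step left them, time stands still between calls to the robot, and variables do not carry over. Pictures are saved under pics/ and viewed, and the job is handed in when it is done.

Besides the shell and the picture viewer there is one more tool, called after "Call:" as name([rows], argument=value, ...), one row to a line, values as JSON. jog_arm: Moves the arm, as the interface text tells. Its arguments: {"type":"object","properties":{"deltas":{"type":"array","items":{"type":"array"}},"grip_force":{"type":"number"}},"required":["deltas"]}

```bash
ls; mkdir -p pics; python3 - <<'E'
from rig import r, imaging, order
import cv2,numpy as np
s=r.sense()
for k in s: print(k,np.round(s[k],4))
for n in("side","top"):
    c=imaging.capture(n); cv2.imwrite(f"pics/{n}0.png",c["frame"]); np.savez(f"{n}0.npz",**c)
    print(n,c["K"].round(1).tolist(),c["T"].round(4).tolist(),(c["depth"]>0).mean())
E
```

```text
pics
clock 0.0
joint_positions [-1.2572  0.522  -0.0363  1.6     0.0212  1.0211 -0.1128]
joint_velocities [ 0.0004 -0.0001  0.0007 -0.0015  0.0012 -0.0003  0.0002]
effort [-5.00000e-04 -9.27060e+01  1.97990e+00 -3.69958e+01  1.80000e-02
  7.80000e-03  0.00000e+00]
ee_pos [0.2339 0.5792 0.2307]
ee_rot [-0.5859  0.5864  0.3951 -0.3958]
ft_force [-0.429  -0.1396 -0.6752]
moment [-0.0277 -0.0141 -0.0263]
opening 0.0851
side [[427.7, 0.0, 260.0], [0.0, 427.7, 194.7], [0.0, 0.0, 1.0]] [[0.9984, -0.0487, 0.0302, 0.5046], [-0.0537, -0.6125, 0.7886, -0.8983], [-0.0199, -0.789, -0.6141, 0.8184], [0.0, 0.0, 0.0, 1.0]] 0.9961344401041666
top [[373.7, 0.0, 253.9], [0.0, 373.7, 193.3], [0.0, 0.0, 1.0]] [[-0.0198, -0.9966, 0.0804, 0.4411], [-0.9993, 0.0221, 0.0285, 0.0435], [-0.0302, -0.0798, -0.9964, 1.3245], [0.0, 0.0, 0.0, 1.0]] 0.9960683186848959
```

View pics/top0.png

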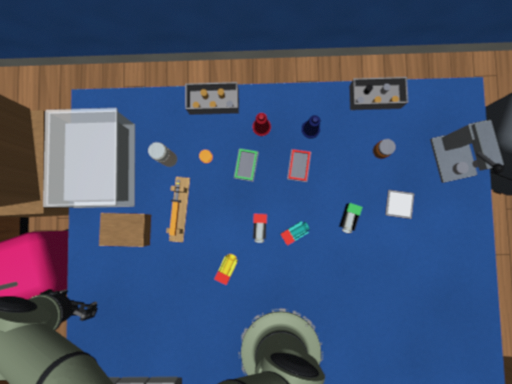

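View pics/side0.png

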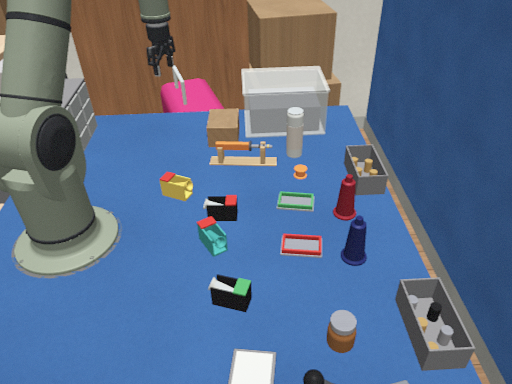

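```bash
python3 - <<'E'
import cv2,numpy as np
t=cv2.imread("pics/top0.png"); s=cv2.imread("pics/side0.png")
a=cv2.resize(t[135:290,150:430],None,fx=2.85,fy=2.85,interpolation=cv2.INTER_CUBIC)
cv2.imwrite("pics/top0z.png",a)
a=cv2.resize(s[130:384,150:400],None,fx=2.3,fy=2.3,interpolation=cv2.INTER_CUBIC)
cv2.imwrite("pics/side0z.png",a)
E
```

```text
(no output)
```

View pics/top0z.png

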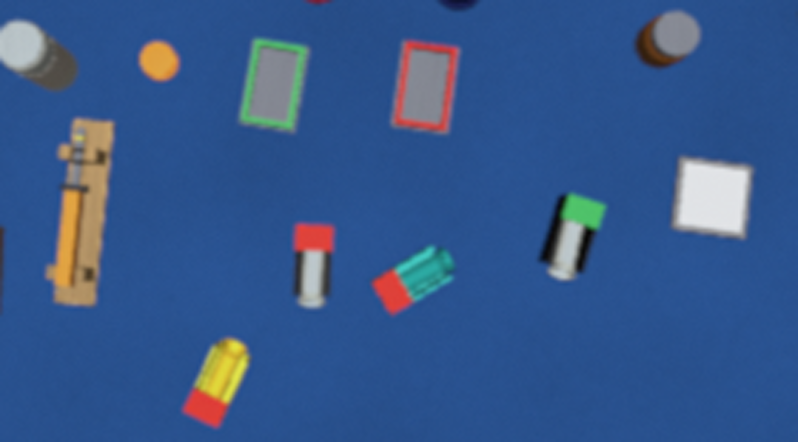

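View pics/side0z.png

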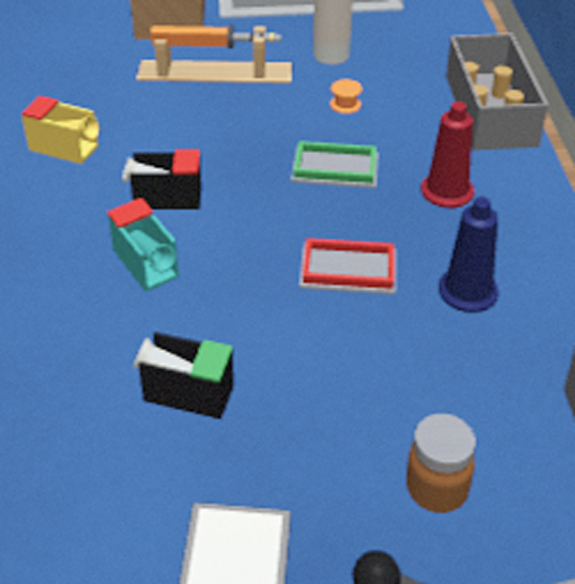

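```bash
cat > h.py <<'E'
import cv2,numpy as np
def load(n,i=0): return dict(np.load(f"{n}{i}.npz"))
def ray(c,uv):
    uv=np.atleast_2d(uv).astype(float); K=c["K"]
    d=np.c_[(uv[:,0]-K[0,2])/K[0,0],(uv[:,1]-K[1,2])/K[1,1],np.ones(len(uv))]@c["T"][:3,:3].T
    return c["T"][:3,3],d
def onplane(c,uv,z):
    o,d=ray(c,uv); t=(z-o[2])/d[:,2]; return o+d*t[:,None]
def cloud(c):
    h,w=c["depth"].shape; v,u=np.mgrid[:h,:w]
    o,d=ray(c,np.c_[u.ravel(),v.ravel()]); return (o+d*c["depth"].ravel()[:,None]).reshape(h,w,3)
def tri(c1,p1,c2,p2):
    o1,d1=ray(c1,p1);o2,d2=ray(c2,p2);d1=d1[0];d2=d2[0]
    A=np.c_[d1,-d2];x=np.linalg.lstsq(A,o2-o1,rcond=None)[0]
    a=o1+d1*x[0];b=o2+d2*x[1];return (a+b)/2,np.linalg.norm(a-b)
def blobs(c,lo,hi,mina=15):
    hsv=cv2.cvtColor(c["frame"],cv2.COLOR_BGR2HSV)
    if lo[0]>hi[0]:
        m=cv2.inRange(hsv,lo,(180,hi[1],hi[2]))|cv2.inRange(hsv,(0,lo[1],lo[2]),hi)
    else: m=cv2.inRange(hsv,lo,hi)
    n,l,s,ce=cv2.connectedComponentsWithStats(m)
    return [(ce[i],s[i],l==i) for i in range(1,n) if s[i][4]>=mina]
COL=dict(green=((45,90,60),(80,255,255)),red=((172,130,90),(6,255,255)),orange=((8,150,120),(22,255,255)),white=((0,0,200),(180,40,255)))
E
python3 - <<'E'
from h import *
for n in("top","side"):
    c=load(n); P=cloud(c)
    for k,(lo,hi) in COL.items():
        for ce,s,m in blobs(c,lo,hi):
            p=P[m&(c["depth"]>0)]
            mu=np.median(p,0)
            if mu[2]<-.02 or not(.2<mu[0]<1): continue
            print(n,k,ce.round(1),s[:5],mu.round(4), "zpct",np.percentile(p[:,2],[5,95]).round(3))
E
```

```text
top green [245.1 164.2] [235 149  22  31 182] [0.6509 0.1116 0.0151] zpct [0.002 0.02 ]
top green [353.9 208.7] [346 203  16  13 130] [ 0.4832 -0.255   0.0609] zpct [0.048 0.065]
top red [260.9 118.6] [256 114  11  10  78] [0.7825 0.0498 0.1193] zpct [0.113 0.137]
top red [260.6 129.8] [253 122  17  13  47] [0.7706 0.0585 0.0099] zpct [0.005 0.043]
top red [299.3 164.5] [289 150  21  31 128] [ 0.6443 -0.0837  0.0158] zpct [0.011 0.02 ]
top red [259.7 217.9] [254 214  13  10 107] [0.4592 0.0609 0.0622] zpct [0.056 0.066]
top red [287. 237.] [281 230  13  15 113] [ 0.3936 -0.0284  0.0611] zpct [0.057 0.066]
top red [221.7 277.8] [215 272  15  12 110] [0.2618 0.1921 0.0618] zpct [0.057 0.066]
top orange [220.4  91.7] [219  89   4   6  19] [0.9045 0.1919 0.0463] zpct [0.044 0.05 ]
top orange [203.6  92.6] [202  90   5   6  21] [0.9043 0.2496 0.0448] zpct [0.042 0.048]
top orange [205.4 156. ] [200 150  12  13 113] [0.6811 0.2497 0.0304] zpct [0.006 0.035]
top orange [174.  218.2] [170 202   9  33 193] [0.4647 0.3498 0.0736] zpct [0.058 0.078]
top white [ 82.2 111. ] [ 48 109  68   4 140]
[... 1329 characters left out ...]
5  27  17 127] [ 0.6817 -0.3959  0.0485] zpct [0.043 0.052]
side white [177.8  73.8] [173  66  11  16  54] [0.2059 1.0639 0.0365] zpct [0.031 0.041]
side white [281.7  79.3] [ 242   66   88   28 1938] [0.6527 0.6091 0.1815] zpct [0.179 0.184]
side white [295.2 111.4] [288 107  15  11 117] [0.6768 0.3711 0.1691] zpct [0.159 0.172]
side white [245.5 119.9] [245 111   2  20  31] [0.5124 0.5102 0.0632] zpct [-0.001  0.106]
side white [210.6 202.6] [204 199  18   6  52] [0.3977 0.0613 0.0511] zpct [0.04  0.059]
side white [220.4 285.2] [210 278  24  14 140] [ 0.4319 -0.2441  0.0499] zpct [0.042 0.061]
side white [251.9 367.8] [ 231  351   42   33 1222] [ 0.4968 -0.4275  0.0072] zpct [0.005 0.009]
```

```bash
python3 - <<'E'
from h import *
def upr(c,m,lo,hi,z,fill=False):
    ys,xs=np.nonzero(m); x0,x1,y0,y1=xs.min()-6,xs.max()+7,ys.min()-6,ys.max()+7
    f=8
    im=cv2.resize(c["frame"][y0:y1,x0:x1],None,fx=f,fy=f,interpolation=cv2.INTER_CUBIC)
    hsv=cv2.cvtColor(im,cv2.COLOR_BGR2HSV)
    if lo[0]>hi[0]: mm=cv2.inRange(hsv,lo,(180,hi[1],hi[2]))|cv2.inRange(hsv,(0,lo[1],lo[2]),hi)
    else: mm=cv2.inRange(hsv,lo,hi)
    cs,_=cv2.findContours(mm,cv2.RETR_EXTERNAL,cv2.CHAIN_APPROX_NONE)
    k=max(cs,key=cv2.contourArea); mm=cv2.drawContours(np.zeros_like(mm),[k],-1,255,-1)
    v,u=np.nonzero(mm); uv=np.c_[(u+.5)/f-.5+x0,(v+.5)/f-.5+y0]
    p=onplane(c,uv,z)[:,:2]; mu=p.mean(0); w,V=np.linalg.eigh(np.cov((p-mu).T))
    a=np.degrees(np.arctan2(V[1,1],V[0,1]))%180
    r=cv2.minAreaRect((p*1000).astype(np.float32))
    return mu,a,np.sqrt(12*w)[::-1],r
for n in("top","side"):
    c=load(n)
    for nm,k,near,z in [("tagG","green",{"top":(354,209),"side":(241,287)},.062),("tagR","red",{"top":(260,218),"side":(230,200)},.062),
      ("nestG","green",{"top":(245,164),"side":(295,200)},.016),("nestR","red",{"top":(299,164),"side":(301,244)},.016),
      ("gauge","orange",{"top":(174,218),"side":(234,146)},.075),("plate","white",{"top":(400,204),"side":(252,368)},.007)]:
        lo,hi=COL[k]
        b=min(blobs(c,lo,hi),key=lambda b:np.hypot(*(b[0]-near[n])))
        mu,a,e,r=upr(c,b[2],lo,hi,z)
        print(n,nm,mu.round(4),"ang",a.round(2),"ext",e.round(4),"rect",np.round(r[0],1),np.round(r[1],1),round(r[2],1))
E
```

```text
top tagG [ 0.4835 -0.2545] ang 69.78 ext [0.047  0.0306] rect [ 482.9 -253.9] [47.6 33.3] 69.5
top tagR [0.4587 0.062 ] ang 87.54 ext [0.043 0.029] rect [458.   61.8] [43.  31.6] 88.2
top nestG [0.6509 0.1087] ang 169.01 ext [0.1045 0.065 ] rect [651.  108.5] [ 66.1 105.7] 78.8
top nestR [ 0.6441 -0.08  ] ang 170.34 ext [0.1033 0.0622] rect [644.1 -80.4] [ 63.8 104. ] 80.6
top gauge [0.4632 0.3496] ang 173.25 ext [0.1114 0.0196] rect [464.  350.3] [ 22.5 112. ] 82.9
top plate [ 0.4993 -0.427 ] ang 17.67 ext [0.0754 0.0752] rect [ 499.5 -426.8] [76.2 76.4] 80.7
side tagG [ 0.4814 -0.2612] ang 76.0 ext [0.0468 0.0324] rect [ 480.8 -260.8] [48.2 34.6] 71.1
side tagR [0.4562 0.055 ] ang 88.07 ext [0.0475 0.0321] rect [456.2  55.8] [49.2 33.7] 87.4
side nestG [0.6482 0.0986] ang 169.61 ext [0.101  0.0743] rect [648.   99.2] [ 76.2 103.5] 78.8
side nestR [ 0.6419 -0.0889] ang 170.86 ext [0.1009 0.0721] rect [641.9 -88.1] [ 73.5 102.1] 80.5
side gauge [0.4671 0.3279] ang 171.45 ext [0.1038 0.0396] rect [461.1 333.6] [ 52.6 115. ] 85.1
side plate [ 0.4972 -0.4267] ang 4.83 ext [0.0781 0.0692] rect [ 497.7 -427.2] [73.3 78.3] 81.1
```

```bash
cat >> h.py <<'E'
from scipy.spatial.transform import Rotation as Ro
def RT(s): q=s["ee_rot"]; return Ro.from_quat([q[1],q[2],q[3],q[0]]).as_matrix()
def Rtool(yaw_deg,pitch=0.):
    """gripped object's x heading yaw (world), nose-down pitch deg; tool y = -object z, tool x = +-object y"""
    y,p=np.radians([yaw_deg,pitch])
    ox=np.array([np.cos(y)*np.cos(p),np.sin(y)*np.cos(p),-np.sin(p)])
    oy=np.array([-np.sin(y),np.cos(y),0]); oz=np.cross(ox,oy)
    return ox,oy,oz
def go(s,p,yaw,pitch=0.,R0=None,p0=None):
    """print tool-frame delta from pose s to TCP p with jaw axis along object y"""
    R=RT(s) if R0 is None else R0; p0=np.array(s["ee_pos"]) if p0 is None else p0
    ox,oy,oz=Rtool(yaw,pitch); best=None
    for sg in(1,-1):
        X=sg*oy;Y=-oz;T=np.c_[X,Y,np.cross(X,Y)]
        rv=np.degrees(Ro.from_matrix(R.T@T).as_rotvec())
        if best is None or np.linalg.norm(rv)<np.linalg.norm(best[0]): best=(rv,sg)
    d=R.T@(np.array(p)-p0)
    return d.round(4),best[0].round(2),best[1]
E
python3 - <<'E'
from h import *
from rig import r
s=r.sense();print(RT(s).round(3))
print(go(s,[.458,-.245,.20],159.7)); print(go(s,[.432,.063,.2],177.5)); print(s["clock"])
E
```

```text
[[ 0.374 -0.    -0.927]
 [ 0.927 -0.001  0.374]
 [-0.001 -1.    -0.   ]]
(array([-0.6803,  0.0315, -0.5164]), array([ 0.  , -1.69, -0.06]), -1)
(array([-0.4045,  0.0312, -0.3769]), array([-1.000e-02, -1.949e+01, -6.000e-02]), -1)
0.1
```

Call:
jog_arm([
  [[-0.4,0.01,-0.37],[0,-19.5,0],-1],
  [[-0.4,0.01,-0.37],[0,-19.5,0],-1],
  [[-0.4,0.01,-0.37],[0,-19.5,0],-1],
  [[-0.4,0.01,-0.37],[0,-19.5,0],-1],
  [[-0.4,0.01,-0.37],[0,-19.5,0],-1],
  [[-0.4,0.01,-0.37],[0,-19.5,0],-1],
  [[-0.4,0.01,-0.37],[0,-19.5,0],-1],
  [[-0.4,0.01,-0.37],[0,-19.5,0],-1],
], grip_force=60)

```text
clock: 0.9
ee_pos: [0.3761, 0.2036, 0.224]
ee_rot: [0.511, -0.511, -0.489, 0.489]
ft_force: [1.6, 0.4, -0.0]
opening: 0.0858
```

Call:
jog_arm([
  [[0,0,0],[0,0,0],-1],
  [[0,0,0],[0,0,0],-1],
])

```text
clock: 1.1
ee_pos: [0.3762, 0.2049, 0.224]
ee_rot: [0.511, -0.511, -0.488, 0.488]
ft_force: [0.1, 1.1, -0.1]
opening: 0.0855
```

```bash
python3 - <<'E'
from h import *
from rig import r
s=r.sense();print(s["ee_pos"],s["ft_force"]);print(go(s,[.431,.060,.10],177.5)); print(s["clock"])
E
```

```text
[0.3761966  0.20488235 0.22400016] [ 0.13490559  1.09073644 -0.06820445]
(array([-0.1422,  0.124 , -0.0614]), array([ 0.  , -0.12,  0.  ]), -1)
1.1
```

Call:
jog_arm([
  [[-0.142,0.05,-0.0614],[0,0,0],-1],
  [[-0.142,0.08,-0.0614],[0,0,0],-1],
  [[-0.142,0.124,-0.0614],[0,0,0],-1],
  [[-0.142,0.124,-0.0614],[0,0,0],-1],
  [[-0.142,0.124,-0.0614],[0,0,0],-1],
  [[-0.142,0.124,-0.0614],[0,0,0],-1],
])

```text
clock: 1.7
ee_pos: [0.4306, 0.0615, 0.099]
ee_rot: [0.511, -0.51, -0.488, 0.49]
ft_force: [-0.3, -0.6, 0.2]
opening: 0.0855
```

```bash
python3 - <<'E'
from h import *
from rig import r,imaging
s=r.sense();print(s["ee_pos"],s["ft_force"]);print(go(s,[.431,.060,.021],177.5)); print(s["clock"])
ims=[]
for n in("side","top"):
    c=imaging.capture(n); np.savez(f"{n}1.npz",**c)
    u,v=(215,190) if n=="side" else (260,220)
    ims.append(cv2.resize(c["frame"][v-45:v+45,u-45:u+45],(400,400),interpolation=cv2.INTER_CUBIC))
cv2.imwrite("pics/p1.png",np.hstack(ims))
E
```

```text
[0.43057906 0.06154845 0.09902132] [-0.28241848 -0.58415689  0.17369495]
(array([-0.0015,  0.078 , -0.0007]), array([-0.14,  0.01, -0.03]), -1)
1.7
```

View pics/p1.png

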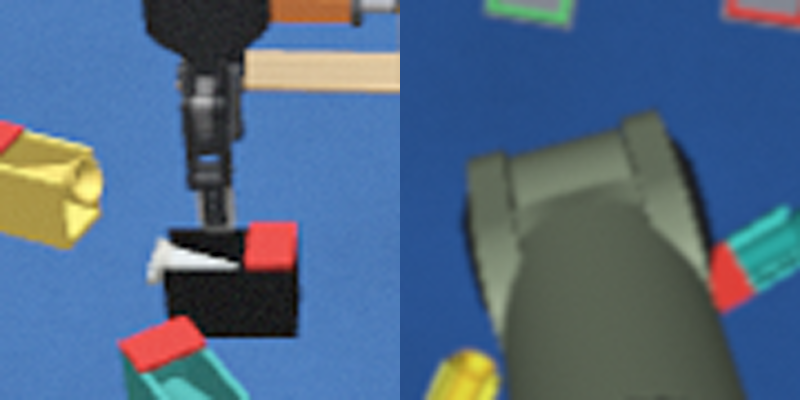

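Call:
jog_arm([
  [[-0.001,0.02,0],[0,0,0],-0.6],
  [[-0.001,0.04,0],[0,0,0],-0.6],
  [[-0.001,0.06,0],[0,0,0],-0.6],
  [[-0.001,0.079,0],[0,0,0],-0.6],
  [[-0.001,0.079,0],[0,0,0],-0.6],
  [[-0.001,0.079,0],[0,0,0],-0.6],
])

```text
clock: 2.4
ee_pos: [0.4314, 0.0611, 0.022]
ee_rot: [-0.51, 0.51, 0.49, -0.489]
ft_force: [0.5, -0.4, 0.7]
opening: 0.0682
```

Call:
jog_arm([
  [[0,0,0],[0,0,0],0.2],
  [[0,0,0],[0,0,0],0.6],
  [[0,0,0],[0,0,0],1],
  [[0,0,0],[0,0,0],1],
  [[0,0,0],[0,0,0],1],
  [[0,0,0],[0,0,0],1],
  [[0,0,0],[0,0,0],1],
])

```text
clock: 3.1
ee_pos: [0.4318, 0.0607, 0.0223]
ee_rot: [-0.51, 0.511, 0.49, -0.488]
ft_force: [-4.3, 2.5, 22.1]
opening: 0.0435
```

```bash
python3 - <<'E'
from h import *
from rig import r,imaging
s=r.sense();print(s["ee_pos"],s["ft_force"],s["opening"]); print(s["clock"])
ims=[]
for n in("side","top"):
    c=imaging.capture(n); np.savez(f"{n}2.npz",**c)
    u,v=(215,190) if n=="side" else (260,220)
    ims.append(cv2.resize(c["frame"][v-45:v+45,u-45:u+45],(400,400),interpolation=cv2.INTER_CUBIC))
cv2.imwrite("pics/p2.png",np.hstack(ims))
E
```

```text
[0.4317926  0.06067411 0.0223147 ] [-4.29285256  2.50277389 22.13207238] 0.04350548419934841
3.1
```

View pics/p2.png

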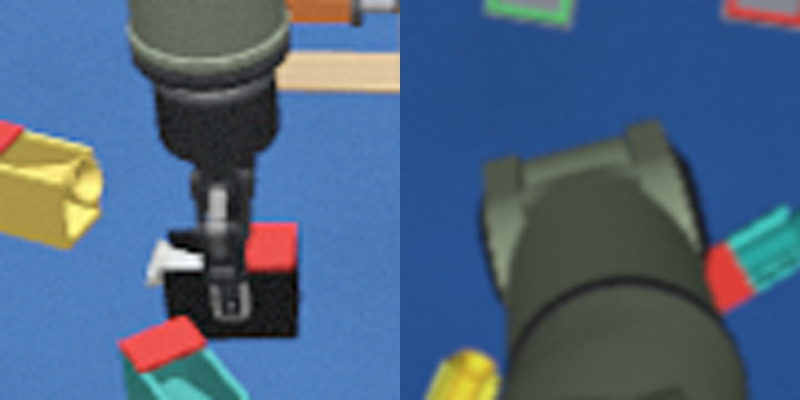

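Call:
jog_arm([
  [[0,-0.02,0],[0,0,0],1],
  [[0,-0.06,0],[0,0,0],1],
  [[0,-0.1,0],[0,0,0],1],
  [[0,-0.12,0],[0,0,0],1],
  [[0,-0.12,0],[0,0,0],1],
  [[0,-0.12,0],[0,0,0],1],
])

```text
clock: 3.8
ee_pos: [0.4309, 0.0601, 0.141]
ee_rot: [-0.511, 0.511, 0.489, -0.489]
ft_force: [0.1, -0.8, -5.4]
opening: 0.043
```

```bash
python3 - <<'E'
from h import *
from rig import r,imaging
s=r.sense();print(s["ee_pos"],s["ft_force"],s["opening"]); print(s["clock"])
print(go(s,[.643,-.082,.13],170.6))
E
```

```text
[0.43092626 0.06009817 0.1410105 ] [ 0.1038635  -0.79295639 -5.40904311] 0.04301733008574048
3.8
(array([-0.1328,  0.0111, -0.218 ]), array([0.04, 6.91, 0.02]), -1)
```

Call:
jog_arm([
  [[-0.025,0,-0.04],[0,2,0],1],
  [[-0.05,0,-0.08],[0,4,0],1],
  [[-0.08,0,-0.13],[0,5,0],1],
  [[-0.11,0.005,-0.175],[0,6.9,0],1],
  [[-0.125,0.011,-0.205],[0,6.9,0],1],
  [[-0.133,0.011,-0.218],[0,6.9,0],1],
  [[-0.133,0.011,-0.218],[0,6.9,0],1],
  [[-0.133,0.011,-0.218],[0,6.9,0],1],
])

```text
clock: 4.6
ee_pos: [0.6418, -0.0821, 0.1278]
ee_rot: [0.54, -0.538, -0.457, 0.458]
ft_force: [0.7, 0.7, -5.8]
opening: 0.0432
```

```bash
python3 - <<'E'
from h import *
from rig import r,imaging
s=r.sense();print(s["ee_pos"],s["ft_force"],s["opening"]); print(s["clock"])
ims=[]
for n in("side","top"):
    c=imaging.capture(n); np.savez(f"{n}3.npz",**c)
    u,v=(300,210) if n=="side" else (299,175)
    ims.append(cv2.resize(c["frame"][v-45:v+45,u-45:u+45],(400,400),interpolation=cv2.INTER_CUBIC))
    for ce,st,m in blobs(c,*COL["red"]): print(n,ce.round(1),st)
cv2.imwrite("pics/p3.png",np.hstack(ims))
E
```

```text
[ 0.64181836 -0.08208602  0.12781723] [ 0.6540426   0.69597077 -5.83664834] 0.04315800221390247
4.6
side [167.2 176.3] [160 172  15  10  83]
side [346.1 199.5] [333 174  23  46 667]
side [314.  199.9] [308 194  12  13 136]
side [206.  222.2] [197 217  19  12 133]
side [301.5 244. ] [282 234  39  21 356]
top [260.9 118.5] [256 114  11  10  76]
top [260.4 129.9] [253 123  17  12  39]
top [290.5 171.9] [289 163   5  16  31]
top [283.8 234.3] [281 231   7   8  36]
top [221.7 277.8] [215 272  15  12 111]
```

View pics/p3.png

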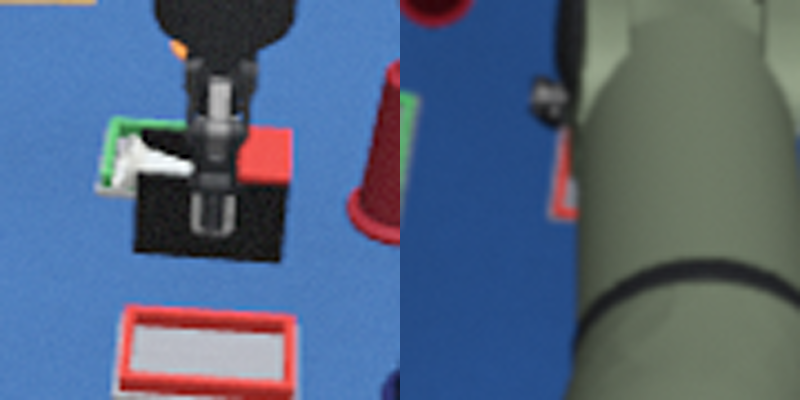

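```bash
python3 - <<'E'
from h import *
c=load("side",3); P=cloud(c)
s=dict(yaw=170.6)
x=np.array([np.cos(np.radians(170.6)),np.sin(np.radians(170.6))]); y=np.array([-x[1],x[0]])
tcp=np.array([.6418,-.0821])
f=c["frame"].max(2)
sub=P[150:240,270:335]; mask=(f[150:240,270:335]<45)&(sub[...,2]>.09)&(sub[...,2]<.175)
p=sub[mask]; q=(p[:,:2]-tcp)@np.c_[x,y]
print("black",len(p),np.percentile(q[:,0],[1,3,50,97,99]).round(4),np.percentile(q[:,1],[1,10,50,90,99]).round(4),np.percentile(p[:,2],[2,98]))
b=[b for b in blobs(c,*COL["red"]) if abs(b[0][0]-314)<3][0]
p=P[b[2]];q=(p[:,:2]-tcp)@np.c_[x,y];print("tag",np.percentile(q,[2,50,98],axis=0).round(4),np.median(p[:,2]))
# nest, side & top0: rim-top depth points
for n,near in(("side",(301,244)),("top",(299,164))):
    c=load(n);P=cloud(c)
    b=min(blobs(c,*COL["red"]),key=lambda b:np.hypot(*(b[0]-near)))
    p=P[b[2]];p=p[p[:,2]>.0125];q=(p[:,:2]-tcp)@np.c_[x,y]
    e=np.percentile(q,[1.5,98.5],axis=0);print("nest",n,len(p),e.round(4),e.mean(0).round(4))
E
```

```text
black 484 [-0.037  -0.0358  0.0134  0.0405  0.041 ] [-0.0201 -0.0055  0.0222  0.0245  0.0355] [0.10733833 0.1606511 ]
tag [[-0.0382 -0.017 ]
 [-0.026   0.0104]
 [-0.0109  0.0641]] 0.16726291605747917
nest side 204 [[-0.0505 -0.0297]
 [ 0.049   0.8276]] [-0.0007  0.399 ]
nest top 116 [[-0.0527 -0.0333]
 [ 0.049   0.0277]] [-0.0018 -0.0028]
```

```bash
python3 - <<'E'
from h import *
from rig import r,imaging
s=r.sense();print(s["ee_pos"],s["ft_force"],s["opening"],s["clock"])
print(go(s,[.6443,-.0817,.036],170.6))
E
```

```text
[ 0.64202683 -0.08147057  0.12903927] [-0.0573877  -0.83207502 -5.00580845] 0.04312401242552653 4.7
(array([ 0.0001,  0.093 , -0.0025]), array([-0.11,  0.05,  0.01]), -1)
```

Call:
jog_arm([
  [[0,0.02,-0.0025],[0,0,0],1],
  [[0,0.05,-0.0025],[0,0,0],1],
  [[0,0.075,-0.0025],[0,0,0],1],
  [[0,0.089,-0.0025],[0,0,0],1],
  [[0,0.089,-0.0025],[0,0,0],1],
  [[0,0.089,-0.0025],[0,0,0],1],
])

```text
clock: 5.3
ee_pos: [0.6458, -0.0825, 0.0418]
ee_rot: [-0.539, 0.539, 0.458, -0.457]
ft_force: [1.0, -0.9, -5.0]
opening: 0.043
```

```bash
python3 - <<'E'
from h import *
from rig import r,imaging
s=r.sense();print(s["ee_pos"],s["ft_force"],s["opening"]); print(s["clock"])
ims=[]
for n in("side","top"):
    c=imaging.capture(n); np.savez(f"{n}4.npz",**c)
    u,v=(300,230) if n=="side" else (299,175)
    ims.append(cv2.resize(c["frame"][v-35:v+35,u-35:u+35],(400,400),interpolation=cv2.INTER_CUBIC))
cv2.imwrite("pics/p4.png",np.hstack(ims))
print(go(s,[.6443,-.0817,.0255],170.6))
E
```

```text
[ 0.6458262  -0.08253773  0.04179407] [ 1.01475682 -0.91917471 -4.99756164] 0.04303457632034336
5.3
(array([0.0006, 0.0163, 0.0017]), array([0.04, 0.02, 0.  ]), -1)
```

View pics/p4.png

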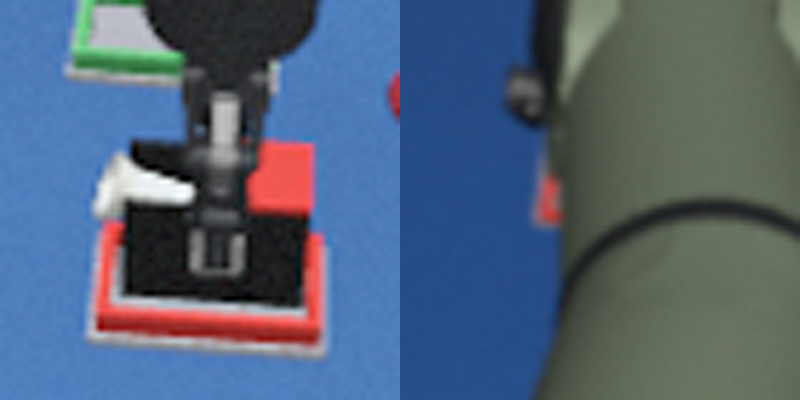

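Call:
jog_arm([
  [[0,0.004,0.0017],[0,0,0],1],
  [[0,0.008,0.0017],[0,0,0],1],
  [[0,0.011,0.0017],[0,0,0],1],
  [[0,0.011,0.0017],[0,0,0],1],
  [[0,0.011,0.0017],[0,0,0],1],
])

```text
clock: 5.9
ee_pos: [0.6438, -0.0824, 0.0299]
ee_rot: [0.539, -0.539, -0.457, 0.457]
ft_force: [0.0, 0.4, -5.4]
opening: 0.0432
```

```bash
cat > look.py <<'E'
import sys
from h import *
from rig import r,imaging
def look(i,su,tu,w=35):
    s=r.sense();print(np.round(s["ee_pos"],4),np.round(s["ft_force"],1),round(s["opening"],4),s["clock"])
    ims=[]
    for n,(u,v) in(("side",su),("top",tu)):
        c=imaging.capture(n); np.savez(f"{n}{i}.npz",**c)
        ims.append(cv2.resize(c["frame"][max(0,v-w):v+w,max(0,u-w):u+w],(400,400),interpolation=cv2.INTER_CUBIC))
    cv2.imwrite(f"pics/p{i}.png",np.hstack(ims))
    return s
E
python3 - <<'E'
from look import *
s=look(5,(300,230),(299,175))
print(go(s,[.6443,-.0817,.0255],170.6))
E
```

```text
[ 0.6438 -0.0824  0.0299] [ 0.   0.4 -5.4] 0.0432 5.9
(array([ 0.0008,  0.0044, -0.0004]), array([-0.01,  0.01, -0.  ]), -1)
```

View pics/p5.png

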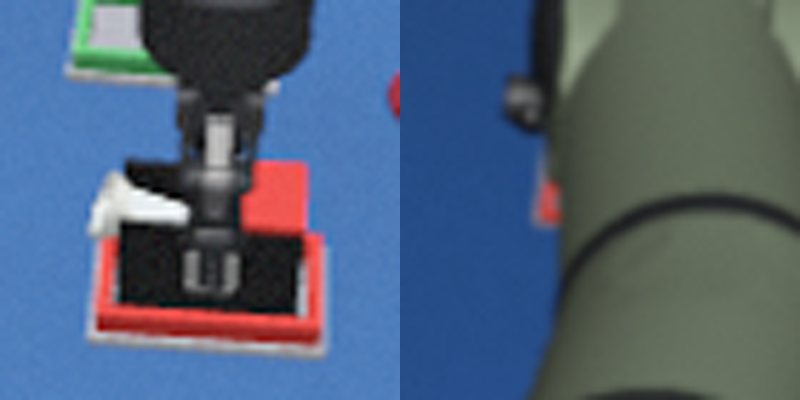

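Call:
jog_arm([
  [[0,0.002,-0.0006],[0,0,0],1],
  [[0,0.0035,-0.0006],[0,0,0],1],
  [[0,0.0035,-0.0006],[0,0,0],1],
  [[0,0.0035,-0.0006],[0,0,0],1],
])

```text
clock: 6.4
ee_pos: [0.6445, -0.0825, 0.0265]
ee_rot: [-0.539, 0.539, 0.457, -0.457]
ft_force: [-0.7, -0.5, -0.8]
opening: 0.043
```

Call:
jog_arm([
  [[0,0,0],[0,0,0],-0.6],
  [[0,0,0],[0,0,0],-0.6],
  [[0,0,0],[0,0,0],-0.6],
  [[0,-0.02,0],[0,0,0],-0.6],
  [[0,-0.06,0],[0,0,0],-0.6],
  [[0,-0.11,0],[0,0,0],-0.6],
  [[0,-0.13,0],[0,0,0],-1],
  [[0,-0.13,0],[0,0,0],-1],
])

```text
clock: 7.2
ee_pos: [0.6461, -0.0828, 0.1602]
ee_rot: [-0.538, 0.541, 0.459, -0.456]
ft_force: [0.1, -0.4, -0.4]
opening: 0.0852
```

```bash
python3 - <<'E'
from look import *
s=look(6,(300,230),(299,175))
print(go(s,[.457,-.247,.15],159.7))
E
```

```text
[ 0.6461 -0.0828  0.1602] [ 0.1 -0.4 -0.4] 0.0852 7.2
(array([-0.1929,  0.0092,  0.1598]), array([ 0.31, 10.9 ,  0.07]), -1)
```

View pics/p6.png

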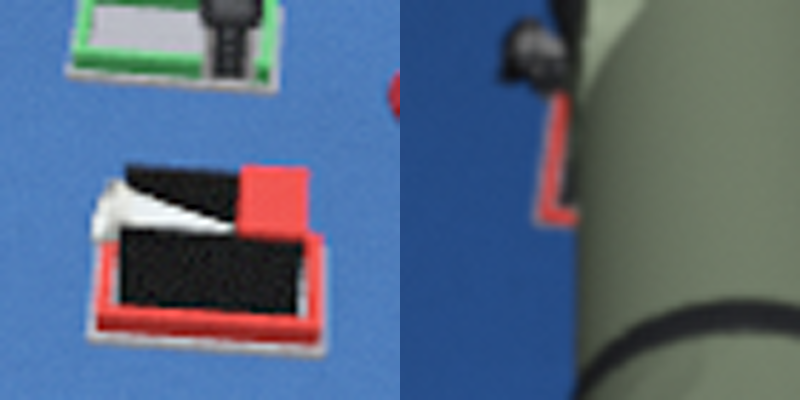

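Call:
jog_arm([
  [[-0.04,0,0.03],[0,4,0],-1],
  [[-0.075,0.0,0.06],[0,8,0],-1],
  [[-0.11,0.0,0.09],[0,10.8,0],-1],
  [[-0.15,0.01,0.125],[0,10.8,0],-1],
  [[-0.18,0.03,0.15],[0,10.8,0],-0.6],
  [[-0.193,0.05,0.16],[0,10.8,0],-0.6],
  [[-0.193,0.06,0.16],[0,10.8,0],-0.6],
  [[-0.193,0.06,0.16],[0,10.8,0],-0.6],
])

```text
clock: 8.1
ee_pos: [0.4545, -0.2461, 0.0948]
ee_rot: [0.581, -0.579, -0.404, 0.405]
ft_force: [0.5, 0.3, 0.7]
opening: 0.0681
```

```bash
python3 - <<'E'
from look import *
s=look(7,(230,270),(351,218),45)
print(go(s,[.457,-.248,.022],160))
E
```

```text
[ 0.4545 -0.2461  0.0948] [0.5 0.3 0.7] 0.0681 8.1
(array([-0.0009,  0.0728, -0.0032]), array([-0.17, -0.2 ,  0.02]), -1)
```

View pics/p7.png

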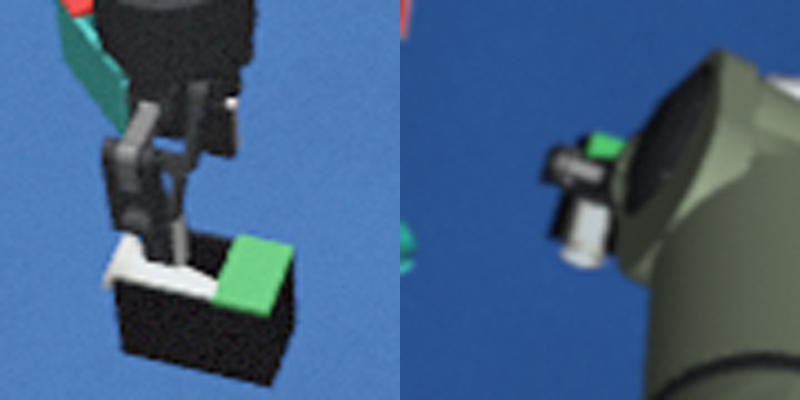

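```bash
python3 - <<'E'
from look import *
c=load("side",7); im=c["frame"].copy()
s=r.sense();R=RT(s);p=s["ee_pos"]
def pr(P):
    q=np.linalg.inv(c["T"])@np.r_[P,1];q=c["K"]@q[:3];return q[:2]/q[2]
w=45;u0,v0=230-w,270-w;f=600/90
a=cv2.resize(im[v0:v0+90,u0:u0+90],(600,600),interpolation=cv2.INTER_CUBIC)
pts={'tcp':p,'f1':p+R[:,0]*.034-R[:,1]*.006,'f2':p-R[:,0]*.034-R[:,1]*.006}
g=np.array([.457,-.248,.022]);
pts['g1']=g+R[:,0]*.022;pts['g2']=g-R[:,0]*.022;pts['g']=g
for k,P in pts.items():
    q=(pr(P)-[u0,v0]+.5)*f;print(k,q.round(0));cv2.circle(a,tuple(int(z) for z in q),4,(0,255,255),-1);cv2.putText(a,k,tuple(int(z)+5 for z in q),0,.5,(255,255,255))
cv2.imwrite("pics/p7b.png",a)
E
```

```text
tcp [297. 316.]
f1 [330. 232.]
f2 [260. 379.]
g1 [335. 416.]
g2 [292. 513.]
g [314. 464.]
```

View pics/p7b.png

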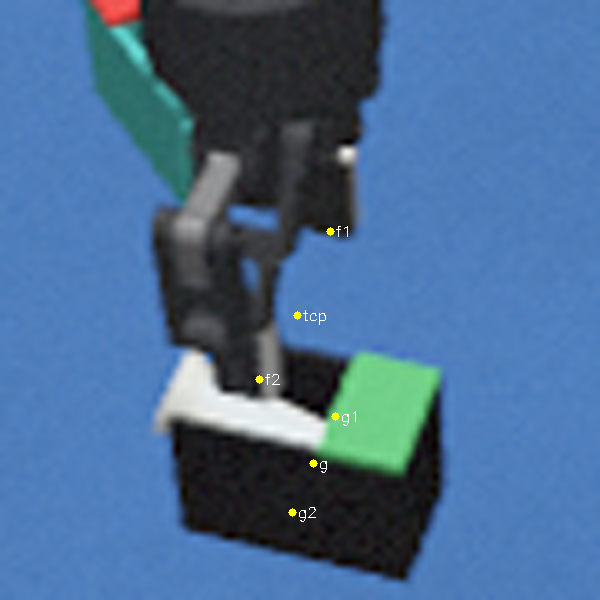

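Call:
jog_arm([
  [[-0.001,0.02,-0.003],[0,0,0],-0.6],
  [[-0.001,0.045,-0.003],[0,0,0],-0.6],
  [[-0.001,0.065,-0.003],[0,0,0],-0.6],
  [[-0.001,0.073,-0.003],[0,0,0],-0.6],
  [[-0.001,0.073,-0.003],[0,0,0],-0.6],
  [[-0.001,0.073,-0.003],[0,0,0],0.2],
  [[-0.001,0.073,-0.003],[0,0,0],0.6],
  [[-0.001,0.073,-0.003],[0,0,0],1],
])

```text
clock: 9.0
ee_pos: [0.4582, -0.249, 0.0247]
ee_rot: [-0.579, 0.58, 0.405, -0.404]
ft_force: [-2.0, 0.3, 6.8]
opening: 0.043
```

Call:
jog_arm([
  [[0,0,0],[0,0,0],1],
  [[0,0,0],[0,0,0],1],
  [[0,0,0],[0,0,0],1],
  [[0,0,0],[0,0,0],1],
])

```text
clock: 9.4
ee_pos: [0.4582, -0.249, 0.0247]
ee_rot: [-0.579, 0.58, 0.405, -0.404]
ft_force: [-1.0, 0.8, 6.0]
opening: 0.043
```

```bash
python3 - <<'E'
from look import *
s=look(8,(230,270),(351,218),45); print(s["ee_pos"])
E
```

```text
[ 0.4582 -0.249   0.0247] [-1.   0.8  6. ] 0.043 9.4
[ 0.45821745 -0.24899976  0.02470166]
```

View pics/p8.png

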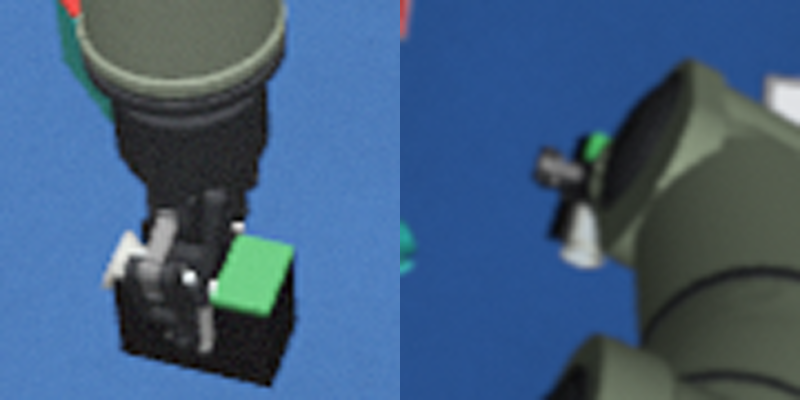

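Call:
jog_arm([
  [[0,-0.02,0],[0,0,0],1],
  [[0,-0.06,0],[0,0,0],1],
  [[0,-0.1,0],[0,0,0],1],
  [[0,-0.12,0],[0,0,0],1],
  [[0,-0.12,0],[0,0,0],1],
])

```text
clock: 10.0
ee_pos: [0.4588, -0.2493, 0.1466]
ee_rot: [-0.578, 0.581, 0.406, -0.404]
ft_force: [-0.5, 1.0, -6.8]
opening: 0.0432
```

```bash
python3 - <<'E'
from look import *
s=r.sense();print(s["ee_pos"])
print(go(s,[.651,.1055,.13],169.4))
E
```

```text
[ 0.45882402 -0.24934803  0.14657689]
(array([ 0.3994,  0.0169, -0.0578]), array([ 0.3 , -9.6 , -0.03]), -1)
```

Call:
jog_arm([
  [[0.045,0,-0.005],[0,-2,0],1],
  [[0.09,0,-0.01],[0,-4,0],1],
  [[0.135,0,-0.02],[0,-6,0],1],
  [[0.18,0,-0.03],[0,-8,0],1],
  [[0.225,0,-0.04],[0,-9.6,0],1],
  [[0.27,0,-0.05],[0,-9.6,0],1],
  [[0.31,0,-0.055],[0,-9.6,0],1],
  [[0.34,0,-0.0578],[0,-9.6,0],1],
])

```text
clock: 10.8
ee_pos: [0.6294, 0.0535, 0.1419]
ee_rot: [0.544, -0.543, -0.452, 0.453]
ft_force: [0.1, -0.1, -5.8]
opening: 0.0432
```

Call:
jog_arm([
  [[0.03,0.01,0.01],[0,0,0],1],
  [[0.05,0.016,0.01],[0,0,0],1],
  [[0.058,0.016,0.01],[0,0,0],1],
  [[0.058,0.016,0.01],[0,0,0],1],
  [[0.058,0.016,0.01],[0,0,0],1],
])

```text
clock: 11.3
ee_pos: [0.6301, 0.1077, 0.1274]
ee_rot: [-0.544, 0.545, 0.451, -0.452]
ft_force: [0.6, -1.0, -5.0]
opening: 0.0433
```

```bash
python3 - <<'E'
from look import *
s=r.sense();print(s["ee_pos"],s["ft_force"],s["opening"])
print(go(s,[.651,.1055,.04],169.4))
E
```

```text
[0.63006971 0.10765406 0.12738287] [ 0.56974211 -1.04051198 -5.04663134] 0.04329872774291731
(array([ 0.0018,  0.0874, -0.021 ]), array([ 0.  , -0.06, -0.05]), -1)
```

Call:
jog_arm([
  [[0.002,0,-0.015],[0,0,0],1],
  [[0.002,0.01,-0.021],[0,0,0],1],
  [[0.002,0.04,-0.021],[0,0,0],1],
  [[0.002,0.07,-0.021],[0,0,0],1],
  [[0.002,0.081,-0.021],[0,0,0],1],
  [[0.002,0.081,-0.021],[0,0,0],1],
  [[0.002,0.081,-0.021],[0,0,0],1],
])

```text
clock: 12.0
ee_pos: [0.6516, 0.1069, 0.0474]
ee_rot: [-0.544, 0.544, 0.452, -0.451]
ft_force: [0.5, 0.0, -5.3]
opening: 0.0434
```

```bash
python3 - <<'E'
from look import *
s=look(9,(297,190),(246,170))
print(go(s,[.651,.1055,.033],169.4))
E
```

```text
[0.6516 0.1069 0.0474] [ 0.5  0.  -5.3] 0.0434 12.0
(array([-0.0014,  0.0144,  0.0003]), array([ 0.06, -0.03,  0.01]), -1)
```

View pics/p9.png

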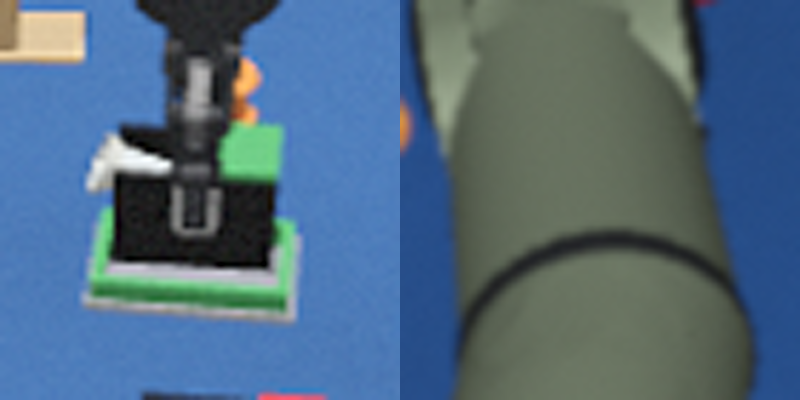

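Call:
jog_arm([
  [[-0.0014,0.006,0.0006],[0,0,0],1],
  [[-0.0014,0.012,0.0006],[0,0,0],1],
  [[-0.0014,0.015,0.0006],[0,0,0],1],
  [[-0.0014,0.015,0.0006],[0,0,0],1],
  [[-0.0014,0.015,0.0006],[0,0,0],1],
])

```text
clock: 12.6
ee_pos: [0.6502, 0.1061, 0.0314]
ee_rot: [-0.544, 0.544, 0.452, -0.452]
ft_force: [-0.5, 0.0, -5.2]
opening: 0.0431
```

```bash
python3 - <<'E'
from look import *
s=look(10,(297,190),(246,170))
print(go(s,[.651,.1055,.0287],169.4))
E
```

```text
[0.6502 0.1061 0.0314] [-0.5  0.  -5.2] 0.0431 12.6
(array([-0.0004,  0.0027, -0.0009]), array([-0.  ,  0.01, -0.  ]), -1)
```

View pics/p10.png

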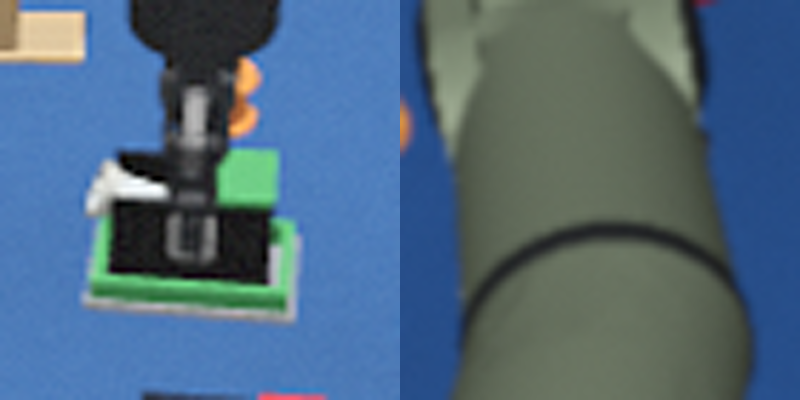

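Call:
jog_arm([
  [[-0.0003,0.001,-0.0012],[0,0,0],1],
  [[-0.0003,0.0028,-0.0012],[0,0,0],1],
  [[-0.0003,0.0028,-0.0012],[0,0,0],1],
  [[-0.0003,0.0028,-0.0012],[0,0,0],1],
])

```text
clock: 13.1
ee_pos: [0.6515, 0.1054, 0.0288]
ee_rot: [-0.544, 0.544, 0.452, -0.452]
ft_force: [-0.5, -0.0, -1.1]
opening: 0.0431
```

```bash
python3 - <<'E'
from look import *
s=r.sense();print(s["ee_pos"],s["ee_rot"],s["ft_force"],s["opening"])
E
```

```text
[0.65151359 0.10544012 0.02884248] [-0.5439087   0.54415983  0.45182962 -0.45155664] [-0.45922426 -0.01553404 -1.07577623] 0.04307350400521445
```

Call:
jog_arm([
  [[0,0,0],[0,0,0],-0.6],
  [[0,0,0],[0,0,0],-0.6],
  [[0,0,0],[0,0,0],-0.6],
  [[0,-0.02,0],[0,0,0],-0.6],
  [[0,-0.06,0],[0,0,0],-0.6],
  [[0,-0.11,0],[0,0,0],-0.6],
  [[0,-0.13,0],[0,0,0],-0.6],
  [[0,-0.13,0],[0,0,0],-0.6],
])

```text
clock: 13.9
ee_pos: [0.6529, 0.1058, 0.1624]
ee_rot: [-0.543, 0.545, 0.453, -0.45]
ft_force: [0.5, 0.9, 0.6]
opening: 0.068
```

```bash
python3 - <<'E'
from look import *
s=look(11,(297,190),(246,170))
print(go(s,[.475,.344,.15],-6.75))
E
```

```text
[0.6529 0.1058 0.1624] [0.5 0.9 0.6] 0.068 13.9
(array([0.2014, 0.0118, 0.2188]), array([ 0.29, -3.85,  0.12]), 1)
```

View pics/p11.png

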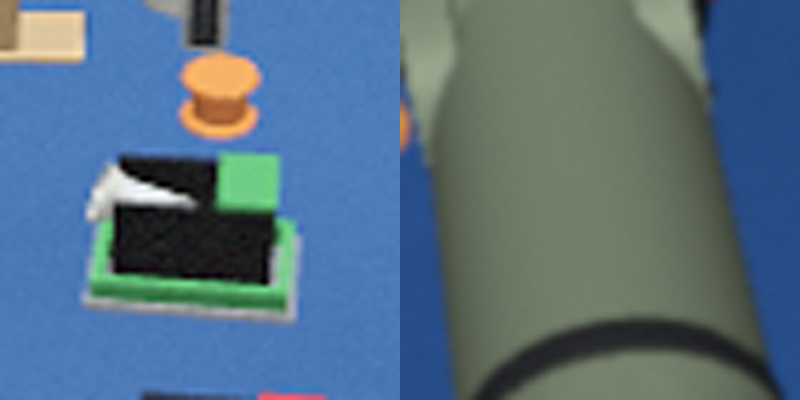

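Call:
jog_arm([
  [[0.03,0,0.035],[0,-2,0],-0.6],
  [[0.06,0,0.07],[0,-4,0],-0.6],
  [[0.095,0,0.105],[0,-4,0],-0.6],
  [[0.13,0,0.14],[0,-4,0],-0.6],
  [[0.165,0.01,0.18],[0,-4,0],-0.6],
  [[0.19,0.02,0.208],[0,-4,0],-0.6],
  [[0.2,0.03,0.219],[0,-4,0],-0.6],
  [[0.2,0.03,0.219],[0,-4,0],-0.6],
])

```text
clock: 14.8
ee_pos: [0.4702, 0.3438, 0.1264]
ee_rot: [0.527, -0.527, -0.47, 0.473]
ft_force: [-0.2, 0.2, 0.1]
opening: 0.0687
```

```bash
python3 - <<'E'
from look import *
s=look(12,(245,150),(178,210),45)
print(go(s,[.475,.345,.044],-6.75))
c=load("side",12);im=c["frame"].copy()
def pr(P):
    q=np.linalg.inv(c["T"])@np.r_[P,1];q=c["K"]@q[:3];return q[:2]/q[2]
a=np.radians(-6.75);ax=np.array([np.cos(a),np.sin(a),0]);g=np.array([.475,.345,.064])
u0,v0=195,110;f=7.5
z=cv2.resize(im[v0:v0+75,u0:u0+100],None,fx=f,fy=f,interpolation=cv2.INTER_CUBIC)
for d in(-70,0,42,50,120):
    q=(pr(g+ax*d/1e3)-[u0,v0]+.5)*f;cv2.circle(z,tuple(int(t) for t in q),4,(0,255,255),-1)
cv2.imwrite("pics/p12b.png",z)
E
```

```text
[0.4702 0.3438 0.1264] [-0.2  0.2  0.1] 0.0687 14.8
(array([ 0.0019,  0.0824, -0.0049]), array([-0.17,  0.38, -0.12]), 1)
```

View pics/p12.png

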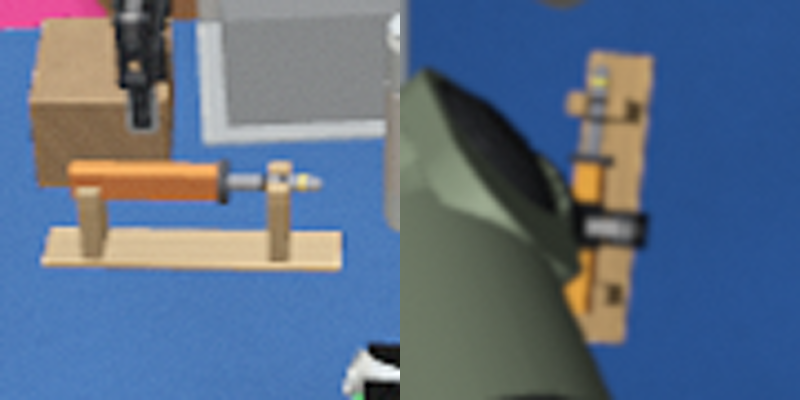

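View pics/p12b.png

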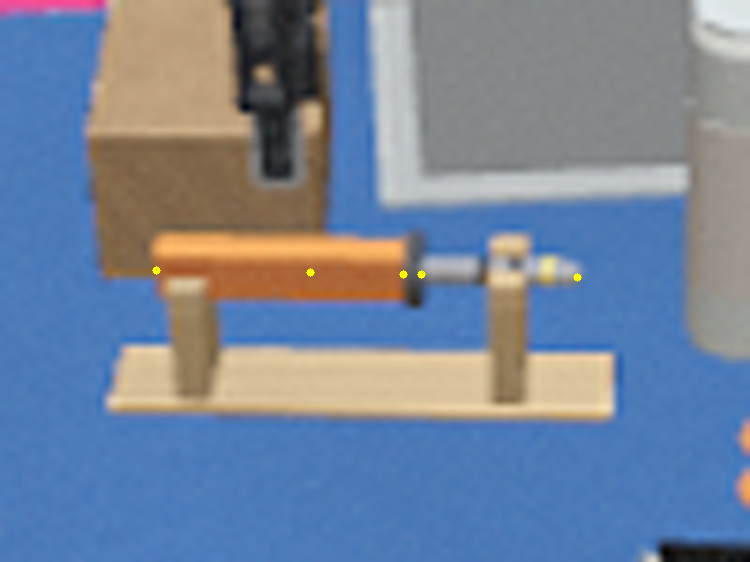

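Call:
jog_arm([
  [[0.002,0.02,-0.005],[0,0.4,0],-0.6],
  [[0.002,0.05,-0.005],[0,0.4,0],-0.6],
  [[0.002,0.075,-0.005],[0,0.4,0],-0.6],
  [[0.002,0.083,-0.005],[0,0.4,0],-0.6],
  [[0.002,0.083,-0.005],[0,0.4,0],-0.6],
  [[0.002,0.083,-0.005],[0,0.4,0],-0.2],
])

```text
clock: 15.5
ee_pos: [0.4789, 0.3434, 0.0467]
ee_rot: [-0.53, 0.53, 0.469, -0.468]
ft_force: [-0.3, -0.5, 0.5]
opening: 0.055
```

Call:
jog_arm([
  [[0,0,0],[0,0,0],0.3],
  [[0,0,0],[0,0,0],1],
  [[0,0,0],[0,0,0],1],
  [[0,0,0],[0,0,0],1],
  [[0,0,0],[0,0,0],1],
  [[0,0,0],[0,0,0],1],
], grip_force=80)

```text
clock: 16.1
ee_pos: [0.4789, 0.3468, 0.0473]
ee_rot: [0.53, -0.529, -0.471, 0.467]
ft_force: [0.8, 10.4, 7.2]
opening: 0.0167
```

```bash
python3 - <<'E'
from look import *
s=look(13,(245,150),(178,210),45)
E
```

```text
[0.4789 0.3468 0.0473] [ 0.8 10.4  7.2] 0.0167 16.1
```

View pics/p13.png

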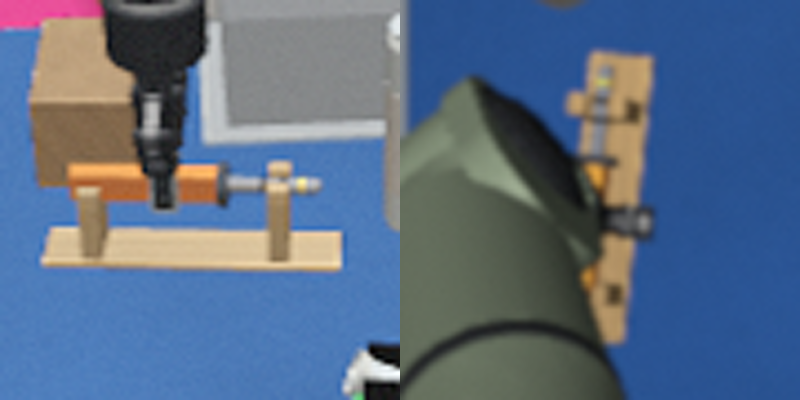

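Call:
jog_arm([
  [[0.003,0,0],[0,0,0],1],
  [[0.003,0,0],[0,0,0],1],
  [[0.003,-0.01,0],[0,0,0],1],
  [[0.003,-0.03,0],[0,0,0],1],
  [[0.003,-0.06,0],[0,0,0],1],
  [[0.003,-0.09,0],[0,0,0],1],
  [[0.003,-0.1,0],[0,0,0],1],
  [[0.003,-0.1,0],[0,0,0],1],
])

```text
clock: 17.0
ee_pos: [0.4788, 0.3472, 0.1472]
ee_rot: [0.53, -0.53, -0.469, 0.468]
ft_force: [0.4, 1.2, -2.8]
opening: 0.017
```

```bash
python3 - <<'E'
from look import *
s=look(14,(245,130),(178,210),45); print(s["ee_rot"],s["moment"])
c=load("top",14);cv2.imwrite("pics/p14t.png",cv2.resize(c["frame"][130:290,140:420],None,fx=2.8,fy=2.8,interpolation=cv2.INTER_CUBIC))
E
```

```text
[0.4788 0.3472 0.1472] [ 0.4  1.2 -2.8] 0.017 17.0
[ 0.52957966 -0.52956098 -0.4694936   0.46763908] [ 0.00480414 -0.01292827  0.0126664 ]
```

View pics/p14.png

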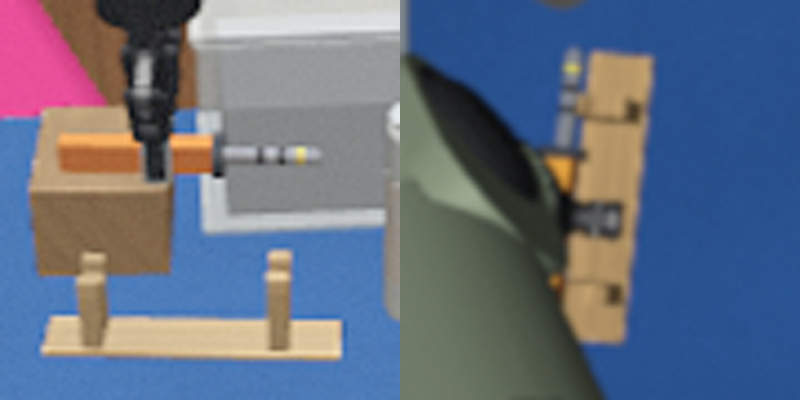

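View pics/p14t.png

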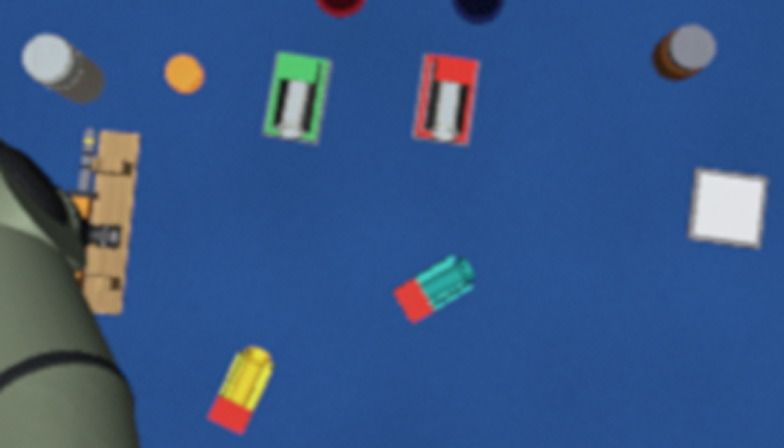

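```bash
python3 - <<'E'
from look import *
s=r.sense();R=RT(s);p=np.array(s["ee_pos"]);print(R.round(3))
h=R[:,2] if R[0,2]>0 else -R[:,2]; print("heading",np.degrees(np.arctan2(h[1],h[0])),"pitch",np.degrees(np.arcsin(-h[2])))
g=p+h*-.004-R[:,1]*.0167
for n,(u0,v0,w,hh) in(("side",(190,95,100,75)),("top",(140,130,100,75))):
    c=load(n,14)
    def pr(P):
        q=np.linalg.inv(c["T"])@np.r_[P,1];q=c["K"]@q[:3];return q[:2]/q[2]
    f=7.5;z=cv2.resize(c["frame"][v0:v0+hh,u0:u0+w],None,fx=f,fy=f,interpolation=cv2.INTER_CUBIC)
    for d in(-70,0,42,50,120):
        q=(pr(g+h*d/1e3)-[u0,v0]+.5)*f;cv2.circle(z,tuple(int(t) for t in q),3,(0,255,0),-1)
    cv2.imwrite(f"pics/p14{n}.png",z)
# tag/tube green in both
m=np.radians(169.4);M=np.array([np.cos(m),np.sin(m)]);L=np.array([-M[1],M[0]]);o=np.array([.6515,.1054])
for n in("top","side"):
    for nm,off in(("green",0),("red",0)):
        c=load(n,14);P=cloud(c)
        oo=o if nm=="green" else np.array([.6445,-.0825])
        for ce,st,mk in blobs(c,*COL[nm],20):
            q=P[mk];q=q[(q[:,2]>.055)&(q[:,2]<.068)]
            if len(q)>15:
                rel=(q[:,:2]-oo)@np.c_[M,L]
                if abs(rel.mean(0)).max()<.06: print(n,nm,len(q),rel.mean(0).round(4),np.percentile(rel,[3,97],axis=0).round(4).tolist())
E
```

```text
[[ 0.122 -0.001 -0.993]
 [ 0.993 -0.001  0.122]
 [-0.001 -1.     0.001]]
heading -6.984598341399083 pitch 0.037065818543917585
top green 105 [-0.0169 -0.0056] [[-0.0398, -0.0241], [0.0356, 0.0186]]
top red 96 [-0.0222 -0.0021] [[-0.0399, -0.0234], [0.024, 0.0185]]
side green 95 [-0.0253  0.0031] [[-0.0389, -0.0193], [-0.0116, 0.0229]]
side red 145 [-0.0254  0.0044] [[-0.0397, -0.0189], [-0.0116, 0.0237]]
```

View pics/p14side.png

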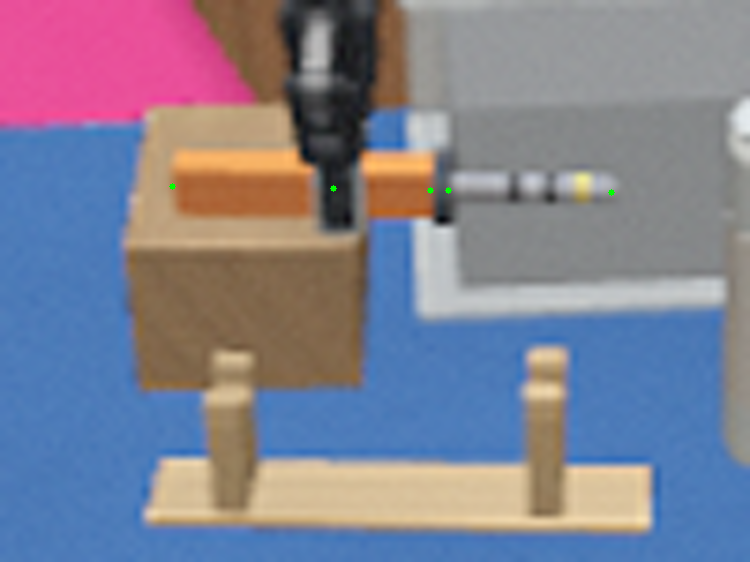

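View pics/p14top.png

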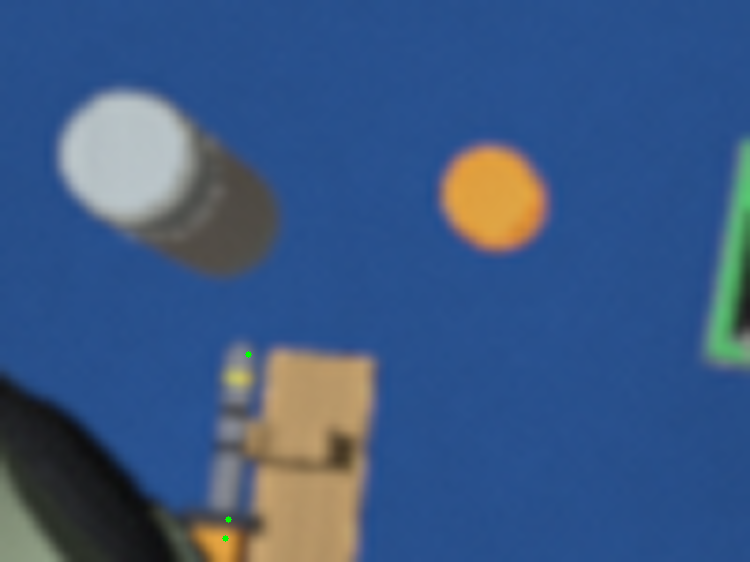

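```bash
cat >> h.py <<'E'
MOUTH=np.array([.6014,.1148,.052])
def ins(s_out,yaw=-10.6,pitch=20.,dz=0,mouth=None,goff=0.0):
    ox,oy,oz=Rtool(yaw,pitch); m=MOUTH if mouth is None else mouth
    return m-ox*(.050+s_out+goff)-oz*.0167+np.array([0,0,dz])
E
python3 - <<'E'
from look import *
s=r.sense();print(s["ee_pos"])
print(ins(.09)); print(go(s,ins(.09,dz=.05),-10.6,20))
E
```

```text
[0.47788858 0.34651347 0.14490906]
[0.46647374 0.14005076 0.08418995]
(array([-0.2063,  0.0108, -0.0138]), array([19.96,  3.57, -0.67]), 1)
```

Call:
jog_arm([
  [[-0.03,0,0],[3,0.5,0],1],
  [[-0.06,0,0],[6,1,0],1],
  [[-0.095,0,0],[10,2,0],1],
  [[-0.13,0,-0.01],[14,3,-0.5],1],
  [[-0.165,0.005,-0.014],[18,3.5,-0.7],1],
  [[-0.195,0.01,-0.014],[20,3.6,-0.7],1],
  [[-0.206,0.011,-0.014],[20,3.6,-0.7],1],
  [[-0.206,0.011,-0.014],[20,3.6,-0.7],1],
])

```text
clock: 17.9
ee_pos: [0.4666, 0.1388, 0.1334]
ee_rot: [0.631, -0.442, -0.365, 0.523]
ft_force: [0.6, -0.1, -1.7]
opening: 0.017
```

Call:
jog_arm([
  [[0,0,0],[0,0,0],1],
  [[0,0,0],[0,0,0],1],
])

```text
clock: 18.1
ee_pos: [0.4669, 0.142, 0.1345]
ee_rot: [0.63, -0.441, -0.367, 0.523]
ft_force: [-0.2, 0.5, -1.4]
opening: 0.0169
```

```bash
cat >> look.py <<'E'
def gaugeview(i,box,goff=0.):
    s=r.sense();R=RT(s);p=np.array(s["ee_pos"]);h=R[:,2] if R[0,2]>0 else -R[:,2]
    print(np.round(p,4),np.round(s["ft_force"],1),np.round(s["moment"],2),round(s["opening"],4),s["clock"],"head",np.degrees(np.arctan2(h[1],h[0])).round(2),"pitch",np.degrees(np.arcsin(-h[2])).round(2))
    g=p-R[:,1]*.0167+h*goff
    c=imaging.capture("side");np.savez(f"side{i}.npz",**c);u0,v0,w,hh=box
    def pr(P):
        q=np.linalg.inv(c["T"])@np.r_[P,1];q=c["K"]@q[:3];return q[:2]/q[2]
    f=800/w;z=cv2.resize(c["frame"][v0:v0+hh,u0:u0+w],None,fx=f,fy=f,interpolation=cv2.INTER_CUBIC)
    for d in(0,50,120):
        q=(pr(g+h*d/1e3)-[u0,v0]+.5)*f;cv2.circle(z,tuple(int(t) for t in q),3,(0,255,0),-1)
    for d in(0,.07):
        q=(pr(MOUTH+Rtool(-10.6,20)[0]*d)-[u0,v0]+.5)*f;cv2.circle(z,tuple(int(t) for t in q),3,(255,0,255),-1)
    cv2.imwrite(f"pics/g{i}.png",z); return s
E
python3 - <<'E'
from look import *
s=gaugeview(15,(200,110,130,95))
print(go(s,ins(.09),-10.6,20))
E
```

```text
[0.4669 0.142  0.1345] [-0.2  0.5 -1.4] [-0.07 -0.54  0.01] 0.0169 18.1 head -10.49 pitch 20.01
(array([-0.0021,  0.0473, -0.0172]), array([-0.01,  0.1 ,  0.06]), 1)
```

View pics/g15.png

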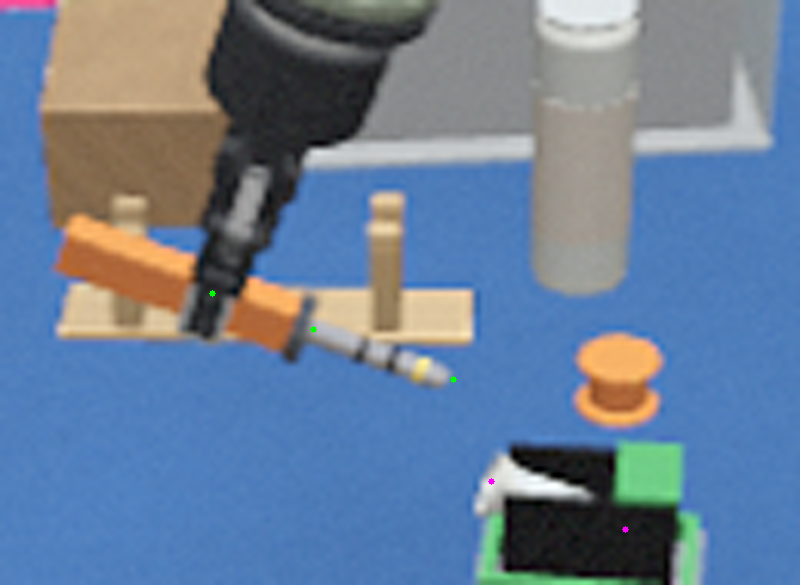

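Call:
jog_arm([
  [[-0.002,0.015,-0.006],[0,0,0],1],
  [[-0.002,0.035,-0.012],[0,0,0],1],
  [[-0.002,0.047,-0.017],[0,0,0],1],
  [[-0.002,0.047,-0.017],[0,0,0],1],
  [[-0.002,0.047,-0.017],[0,0,0],1],
])

```text
clock: 18.65
ee_pos: [0.4668, 0.139, 0.085]
ee_rot: [0.631, -0.441, -0.367, 0.523]
ft_force: [-0.2, -0.2, -2.2]
opening: 0.017
```

```bash
python3 - <<'E'
from look import *
s=gaugeview(16,(200,130,130,95))
print(go(s,ins(.09),-10.6,20))
print(go(s,ins(.06),-10.6,20))
E
```

```text
[0.4668 0.139  0.085 ] [-0.2 -0.2 -2.2] [-0.11 -0.44 -0.  ] 0.017 18.65 head -10.6 pitch 20.01
(array([0.001 , 0.0009, 0.0002]), array([-0.01,  0.  ,  0.07]), 1)
(array([ 0.001 ,  0.0009, -0.0298]), array([-0.01,  0.  ,  0.07]), 1)
```

View pics/g16.png

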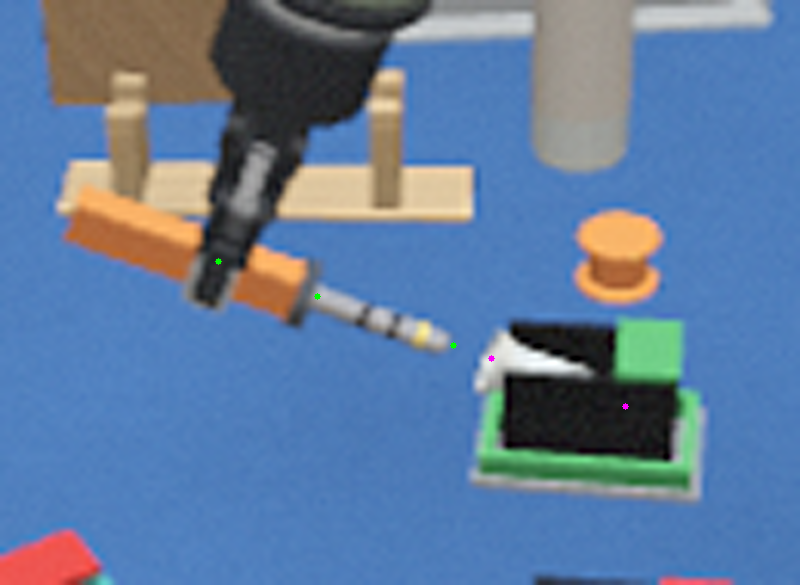

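Call:
jog_arm([
  [[0.001,0.001,-0.006],[0,0,0],1],
  [[0.001,0.001,-0.012],[0,0,0],1],
  [[0.001,0.001,-0.018],[0,0,0],1],
  [[0.001,0.001,-0.024],[0,0,0],1],
  [[0.001,0.001,-0.03],[0,0,0],1],
  [[0.001,0.001,-0.035],[0,0,0],1],
  [[0.001,0.001,-0.035],[0,0,0],1],
])

```text
clock: 19.4
ee_pos: [0.4993, 0.1334, 0.0714]
ee_rot: [0.631, -0.441, -0.366, 0.523]
ft_force: [-0.1, -1.5, -2.3]
opening: 0.017
```

```bash
python3 - <<'E'
from look import *
s=gaugeview(17,(220,140,110,80))
print(go(s,ins(.055),-10.6,20))
E
```

```text
[0.4993 0.1334 0.0714] [-0.1 -1.5 -2.3] [-0.13 -0.47 -0.06] 0.017 19.4 head -10.64 pitch 20.01
(array([ 0.0005, -0.0005,  0.0009]), array([-0.01, -0.04,  0.07]), 1)
```

View pics/g17.png

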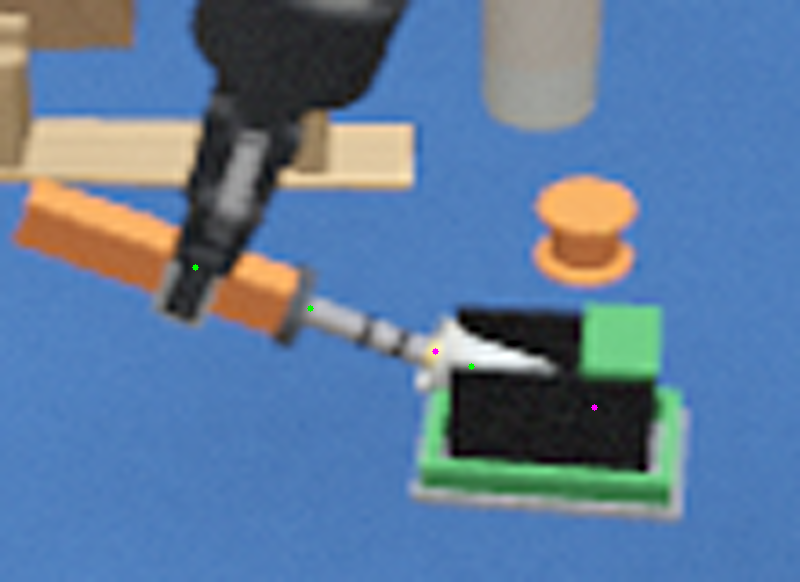

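Call:
jog_arm([
  [[0,0,-0.006],[0,0,0],1],
  [[0,0,-0.012],[0,0,0],1],
  [[0,0,-0.018],[0,0,0],1],
  [[0,0,-0.024],[0,0,0],1],
  [[0,0,-0.03],[0,0,0],1],
  [[0,0,-0.03],[0,0,0],1],
])

```text
clock: 20.05
ee_pos: [0.5271, 0.1282, 0.0611]
ee_rot: [0.631, -0.441, -0.366, 0.523]
ft_force: [-0.1, 0.3, -1.9]
opening: 0.0167
```

```bash
python3 - <<'E'
from look import *
s=gaugeview(18,(220,140,110,80))
print(go(s,ins(.025),-10.6,20))
E
```

```text
[0.5271 0.1282 0.0611] [-0.1  0.3 -1.9] [-0.08 -0.44  0.  ] 0.0167 20.05 head -10.65 pitch 20.01
(array([ 0.0005, -0.0006,  0.001 ]), array([-0.01, -0.05,  0.07]), 1)
```

View pics/g18.png

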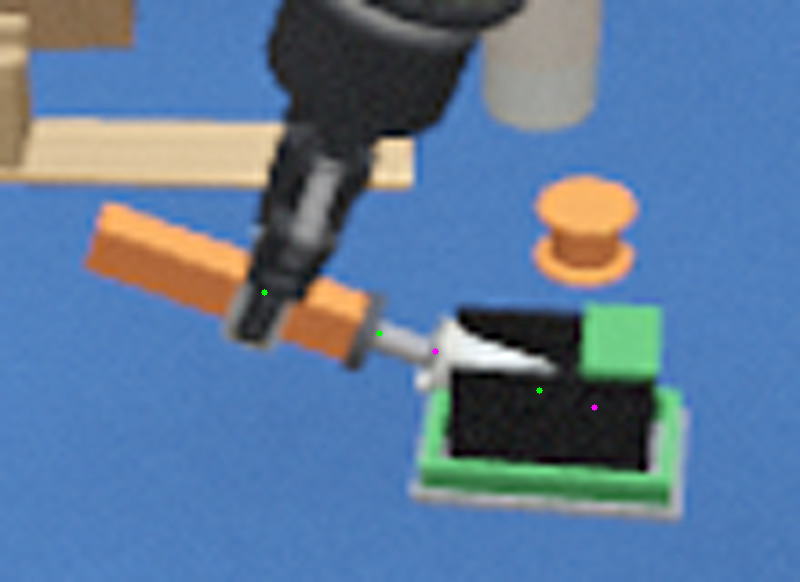

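Call:
jog_arm([
  [[0,0,-0.006],[0,0,0],1],
  [[0,0,-0.012],[0,0,0],1],
  [[0,0,-0.018],[0,0,0],1],
  [[0,0,-0.02],[0,0,0],1],
  [[0,0,-0.02],[0,0,0],1],
])

```text
clock: 20.6
ee_pos: [0.5452, 0.1249, 0.0544]
ee_rot: [0.631, -0.441, -0.366, 0.523]
ft_force: [-0.8, 0.0, -1.5]
opening: 0.0168
```

Call:
jog_arm([
  [[0,0,-0.001],[0,0,0],1],
  [[0,0,-0.002],[0,0,0],1],
  [[0,0,-0.002],[0,0,0],1],
])

```text
clock: 20.9
ee_pos: [0.5469, 0.1247, 0.054]
ee_rot: [0.631, -0.441, -0.367, 0.523]
ft_force: [-0.5, -0.2, -1.1]
opening: 0.0166
```

```bash
python3 - <<'E'
from look import *
s=gaugeview(19,(220,140,110,80))
print(go(s,ins(.0),-10.6,20))
E
```

```text
[0.5469 0.1247 0.054 ] [-0.5 -0.2 -1.1] [-0.1  -0.44  0.01] 0.0166 20.9 head -10.62 pitch 20.01
(array([ 0.0003, -0.0004, -0.0027]), array([-0.01, -0.02,  0.07]), 1)
```

View pics/g19.png

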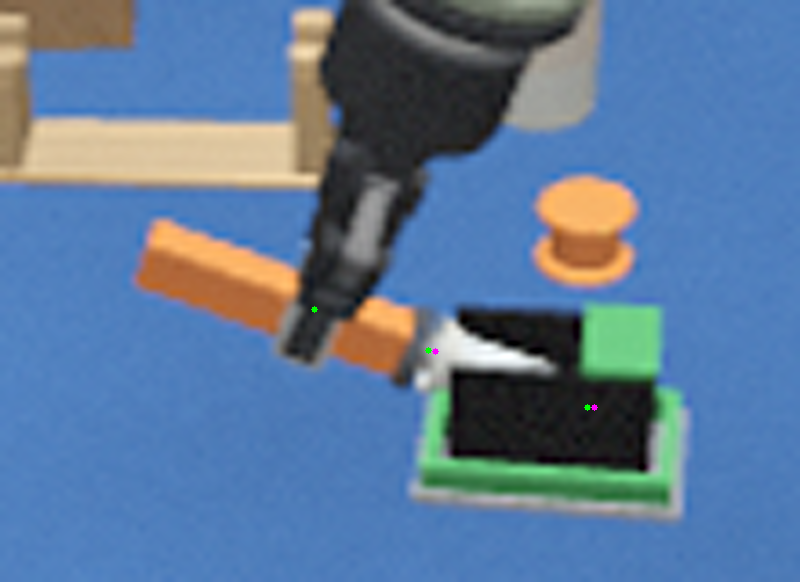

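Nearly home. I'll advance in small steps until there is contact force.

Call:
jog_arm([
  [[0,0,-0.001],[0,0,0],1],
  [[0,0,-0.002],[0,0,0],1],
  [[0,0,-0.002],[0,0,0],1],
])

```text
clock: 21.25
ee_pos: [0.5488, 0.1243, 0.0533]
ee_rot: [0.631, -0.441, -0.367, 0.523]
ft_force: [-0.2, 0.5, -2.2]
opening: 0.0166
```

Call:
jog_arm([
  [[0,0,-0.001],[0,0,0],1],
  [[0,0,-0.0015],[0,0,0],1],
  [[0,0,-0.0015],[0,0,0],1],
])

```text
clock: 21.55
ee_pos: [0.5501, 0.1241, 0.0527]
ee_rot: [0.631, -0.441, -0.367, 0.523]
ft_force: [-0.6, -0.4, -2.5]
opening: 0.0166
```

Call:
jog_arm([
  [[0,0,-0.001],[0,0,0],1],
  [[0,0,-0.0015],[0,0,0],1],
  [[0,0,-0.0015],[0,0,0],1],
])

```text
clock: 21.85
ee_pos: [0.551, 0.1239, 0.0524]
ee_rot: [0.631, -0.441, -0.366, 0.523]
ft_force: [-4.9, 0.3, 3.4]
opening: 0.0167
```

Call:
jog_arm([
  [[0,0,-0.001],[0,0,0],1],
  [[0,0,-0.0015],[0,0,0],1],
  [[0,0,-0.0015],[0,0,0],1],
])

```text
clock: 22.15
ee_pos: [0.5512, 0.124, 0.0522]
ee_rot: [0.631, -0.44, -0.366, 0.524]
ft_force: [-13.0, 1.7, 11.6]
opening: 0.0172
```

```bash
python3 - <<'E'
from look import *
s=gaugeview(20,(240,150,80,60))
print(go(s,ins(.0),-10.6,20))
E
```

```text
[0.5512 0.124  0.0522] [-13.    1.7  11.6] [0.35 2.61 0.15] 0.0172 22.15 head -10.59 pitch 20.22
(array([ 0.0002, -0.0005,  0.002 ]), array([-0.22,  0.01,  0.05]), 1)
```

View pics/g20.png

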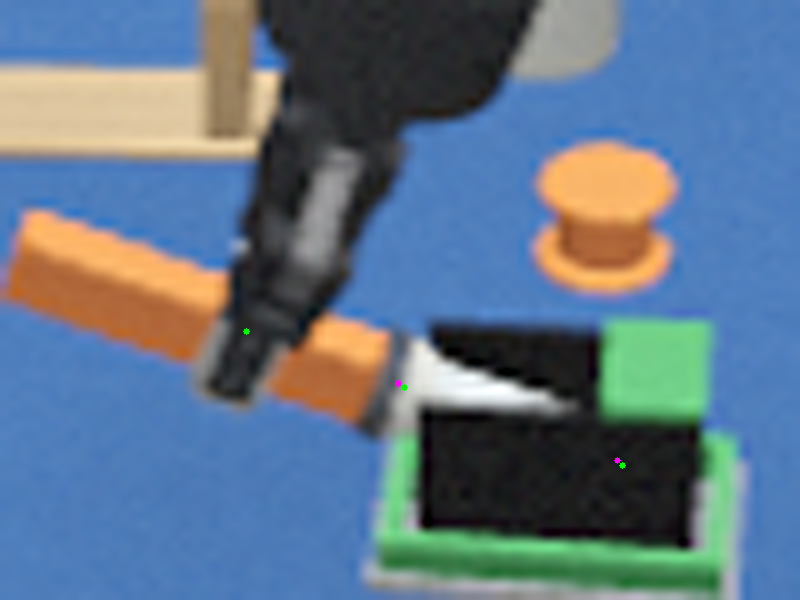

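Call:
jog_arm([
  [[0,0,0],[0,0,0],1],
  [[0,0,0],[0,0,0],1],
  [[0,0,0],[0,0,0],1],
  [[0,0,0],[0,0,0],1],
  [[0,0,0],[0,0,0],1],
  [[0,0,0],[0,0,0],1],
  [[0,0,0],[0,0,0],1],
  [[0,0,0],[0,0,0],1],
])

```text
clock: 23.0
ee_pos: [0.5513, 0.124, 0.0522]
ee_rot: [0.631, -0.44, -0.366, 0.524]
ft_force: [-13.2, 1.2, 11.1]
opening: 0.0163
```

```bash
python3 - <<'E'
from look import *
s=gaugeview(21,(240,150,80,60))
E
```

```text
[0.5513 0.124  0.0522] [-13.2   1.2  11.1] [0.35 2.54 0.1 ] 0.0163 23.0 head -10.59 pitch 20.21
```

View pics/g21.png

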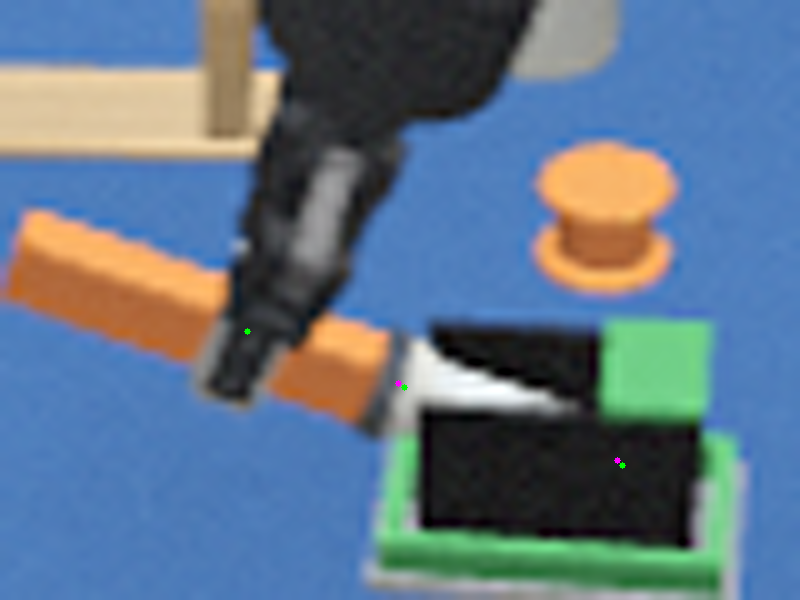

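Call:
jog_arm([
  [[0,0,0.006],[0,0,0],1],
  [[0,0,0.018],[0,0,0],1],
  [[0,0,0.035],[0,0,0],1],
  [[0,0,0.05],[0,0,0],1],
  [[0,0,0.065],[0,0,0],1],
  [[0,0,0.08],[0,0,0],1],
  [[0,0,0.092],[0,0,0],1],
  [[0,0,0.092],[0,0,0],1],
])

```text
clock: 23.85
ee_pos: [0.4672, 0.1398, 0.0838]
ee_rot: [0.631, -0.441, -0.367, 0.523]
ft_force: [1.1, -0.9, -2.3]
opening: 0.0167
```

```bash
python3 - <<'E'
from look import *
s=gaugeview(22,(200,130,130,95))
# final: tip over plate
ox=Rtool(-30,0)[0]
for yaw in(-10,-30,-45):
    ox=Rtool(yaw)[0]; pl=np.array([.498,-.427,0]); G=pl-ox*.12+[0,0,.18]; T=G-[0,0,.0167]
    print(yaw,T.round(3),np.hypot(*T[:2]).round(3),go(s,T,yaw))
E
```

```text
[0.4672 0.1398 0.0838] [ 1.1 -0.9 -2.3] [-0.09 -0.52 -0.03] 0.0167 23.85 head -10.57 pitch 19.99
-10 [ 0.38  -0.406  0.163] 0.556 (array([-0.5526, -0.0804,  0.0137]), array([-19.99,  -0.58,   0.19]), 1)
-30 [ 0.394 -0.367  0.163] 0.539 (array([-0.5115, -0.0827,  0.0073]), array([-19.81,  19.21,  -3.3 ]), 1)
-45 [ 0.413 -0.342  0.163] 0.536 (array([-0.4836, -0.0875, -0.006 ]), array([-19.41,  34.06,  -5.92]), 1)
```

View pics/g22.png

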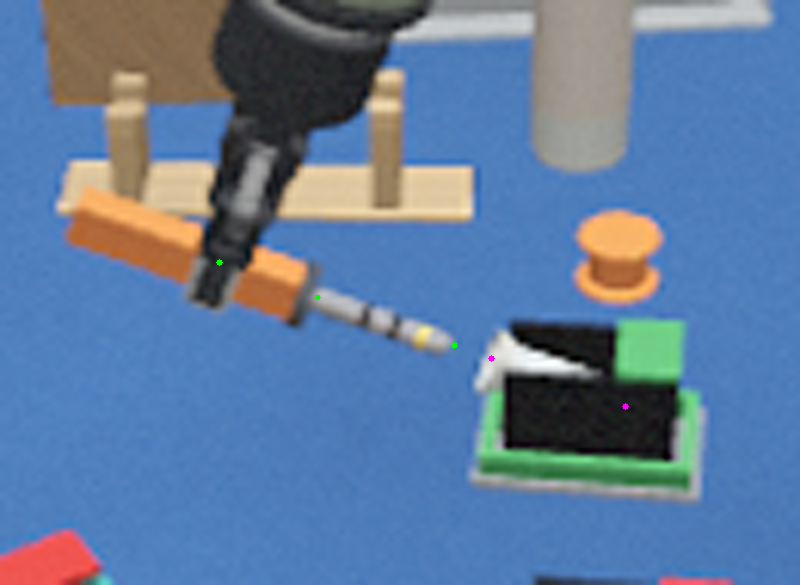

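Call:
jog_arm([
  [[0,-0.03,0.01],[-3,0,0],1],
  [[0,-0.07,0.015],[-8,0,0],1],
  [[0,-0.1,0.02],[-14,0,0],1],
  [[0,-0.11,0.02],[-20,0,0],1],
  [[0,-0.11,0.02],[-20,0,0],1],
  [[0,-0.11,0.02],[-20,0,0],1],
])

```text
clock: 24.5
ee_pos: [0.4864, 0.1361, 0.1934]
ee_rot: [0.545, -0.543, -0.452, 0.452]
ft_force: [1.1, -0.2, -1.8]
opening: 0.0166
```

```bash
python3 - <<'E'
from look import *
s=r.sense();print(s["ee_pos"],s["joint_positions"])
for yaw in(-20,):
    ox=Rtool(yaw)[0]; pl=np.array([.498,-.427,0]); G=pl-ox*.12+[0,0,.18]; T=G-[0,0,.0167]
    print(yaw,T.round(3),np.hypot(*T[:2]).round(3),go(s,T,yaw))
    print(go(s,[.45,-.02,.185],-15))
E
```

```text
[0.48644562 0.13609237 0.19337263] [-0.4767888   0.38488036  0.11323001  1.95489077 -0.06142898  0.80604537
  1.0565176 ]
-20 [ 0.385 -0.386  0.163] 0.545 (array([-0.5318,  0.0295,  0.0033]), array([-0.11,  9.39,  0.05]), 1)
(array([-0.1601,  0.0082,  0.0071]), array([-0.11,  4.39,  0.06]), 1)
```

Call:
jog_arm([
  [[-0.03,0,0],[0,1,0],1],
  [[-0.07,0,0],[0,2,0],1],
  [[-0.115,0,0],[0,4,0],1],
  [[-0.16,0,0],[0,5,0],1],
  [[-0.205,0,0],[0,6,0],1],
  [[-0.25,0,0],[0,7,0],1],
  [[-0.29,0,0],[0,8,0],1],
  [[-0.32,0,0],[0,9.4,0],1],
])

```text
clock: 25.3
ee_pos: [0.4264, -0.1817, 0.1921]
ee_rot: [0.581, -0.579, -0.404, 0.405]
ft_force: [1.2, 0.7, -2.7]
opening: 0.0167
```

```bash
python3 - <<'E'
from look import *
s=r.sense();print(s["ee_pos"],s["joint_positions"])
ox=Rtool(-20)[0]; pl=np.array([.498,-.427,0]); G=pl-ox*.12+[0,0,.18]; T=G-[0,0,.0167]
print(go(s,T,-20))
E
```

```text
[ 0.42643521 -0.18165257  0.19206215] [ 0.07497879  0.33267865  0.24976034  2.05897597 -0.11803062  0.76686393
  1.61458353]
(array([-0.206 ,  0.0285, -0.0321]), array([-0.22, -0.24,  0.05]), 1)
```

Call:
jog_arm([
  [[-0.04,0,-0.005],[0,0,0],1],
  [[-0.08,0.005,-0.012],[0,0,0],1],
  [[-0.12,0.01,-0.02],[0,0,0],1],
  [[-0.16,0.02,-0.027],[0,0,0],1],
  [[-0.19,0.028,-0.032],[0,0,0],1],
  [[-0.206,0.028,-0.032],[0,0,0],1],
  [[-0.206,0.028,-0.032],[0,0,0],1],
  [[-0.206,0.028,-0.032],[0,0,0],1],
])

```text
clock: 26.1
ee_pos: [0.3867, -0.3828, 0.1641]
ee_rot: [0.581, -0.578, -0.405, 0.405]
ft_force: [0.3, 1.0, -2.8]
opening: 0.0166
```

Call:
jog_arm([
  [[0,0,0],[0,0,0],1],
  [[0,0,0],[0,0,0],1],
  [[0,0,0],[0,0,0],1],
])

```text
clock: 26.4
ee_pos: [0.3872, -0.3825, 0.165]
ee_rot: [0.579, -0.579, -0.406, 0.405]
ft_force: [-0.4, -0.4, -2.1]
opening: 0.0171
```

```bash
python3 - <<'E'
from look import *
s=gaugeview(23,(180,220,180,160))
R=RT(s);print((np.array(s["ee_pos"])-R[:,1]*.0167+.12*(-R[:,2] if R[0,2]<0 else R[:,2])).round(4), R.round(3).tolist(),np.abs(s["joint_velocities"]).max())
c=imaging.capture("top");np.savez("top23.npz",**c);cv2.imwrite("pics/t23.png",cv2.resize(c["frame"][80:300,140:430],None,fx=2.7,fy=2.7))
E
```

```text
[ 0.3872 -0.3825  0.165 ] [-0.4 -0.4 -2.1] [-0.03 -0.03 -0.06] 0.0171 26.4 head -19.98 pitch 0.01
[ 0.5    -0.4235  0.1817] [[0.342, 0.0, -0.94], [0.94, 0.001, 0.342], [0.001, -1.0, 0.0]] 0.0031885837274708215
```

View pics/g23.png

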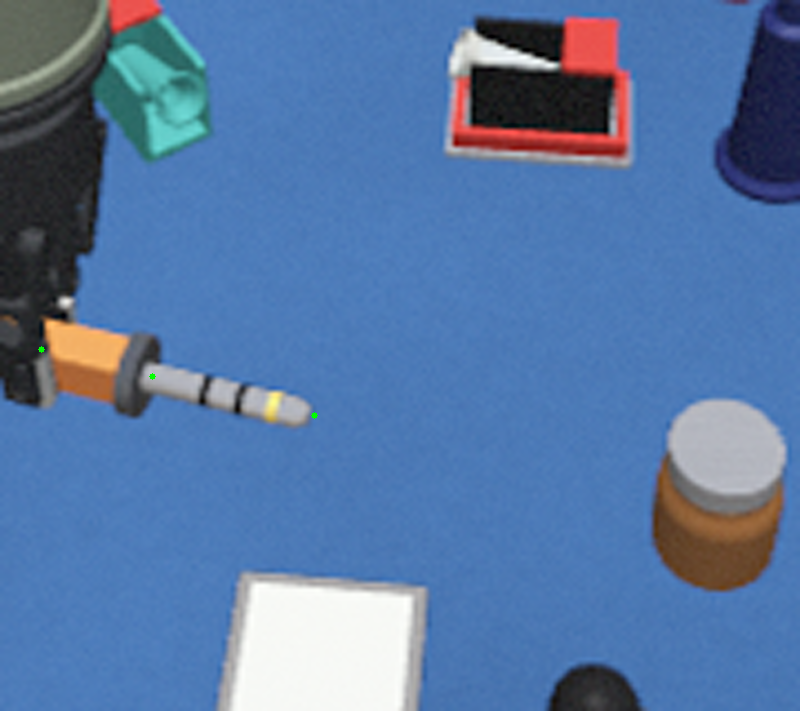

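View pics/t23.png

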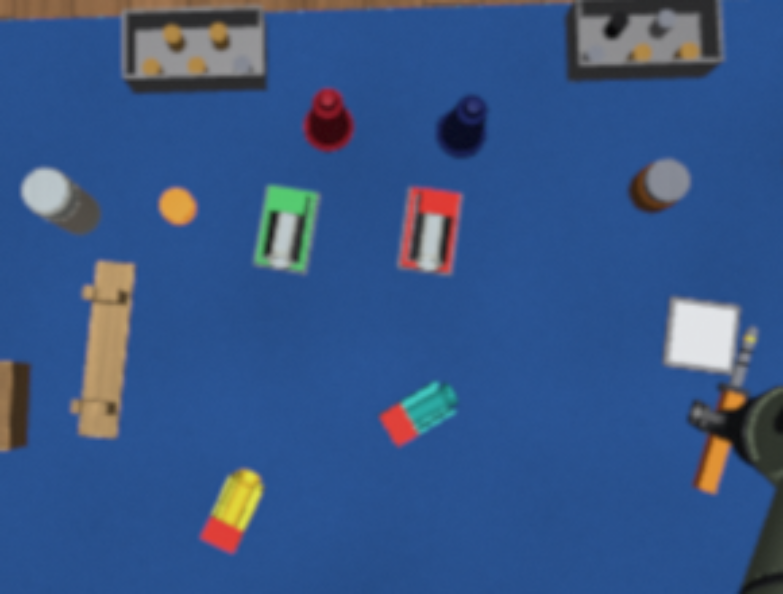

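```bash
python3 - <<'E'
from look import *
hi=((22,80,120),(38,255,255))
for n in("top","side"):
    c=load(n,23);P=cloud(c)
    q=P.reshape(-1,3);hsv=cv2.cvtColor(c["frame"],cv2.COLOR_BGR2HSV);m=(cv2.inRange(hsv,*hi)>0)&(P[...,2]>.15)&(P[...,2]<.21)&(P[...,1]<-.3)
    print(n,m.sum(),np.median(P[m],0).round(3) if m.any() else None)
s=r.sense();print(s["clock"],s["opening"],np.round(s["ee_pos"],4))
b=["top14","top23"]
for k in("orange",):
    for i in(0,23): print([ (x[0].round(1)) for x in blobs(load("top",i),*COL[k],80)])
E
```

```text
top 5 [ 0.487 -0.414  0.187]
side 14 [ 0.484 -0.421  0.186]
26.5 0.016557230661579856 [ 0.3871 -0.3827  0.165 ]
[array([205.4, 156. ]), array([174. , 218.2])]
[array([205.4, 156. ]), array([403.6, 251.3])]
```

```bash
python3 -c "
from rig import order
print(order.close_job())"
```

```text
the job is handed in; nothing more can be done
None
```

The whole task was carried out and handed in at about 26.5 s of robot time; `close_job` reports no verdict.

- **Housings:** The red housing went into the reject nest and the green one into the gauging nest. In the last pictures both sit flat inside their rims with the tube mouths facing the robot.
- **Gauging:** I lifted the rod from its cradle, tilted it 20° and pushed it down the green housing's tube. The collar stopped at the mouth with about 17 N on the wrist. I held it there about 0.8 s and drew it out, and the green housing looked unmoved afterwards.
- **Finish:** The gauge is held level (0.0° pitch, heading -20°). From the arm's pose its tip is at about (0.500, -0.424, 0.182); the plate centre measured about (0.498, -0.427). The camera view of the yellow band agrees within about 1 cm.
- **Bystanders:** The bobbin is at the same pixel as at the start. The cones, jar and can look in place; the carton is only partly in the last picture, and I measured none of these five.

**What disagreed:**
- The two cameras differed by about 2–5 mm in position. I settled this with the gripper's own position during each grasp and by watching the gaps while lowering each housing.
- At pick-up the fingers met the handle about 3 mm off-centre, pressing on it sideways with about 10 N. I shifted the arm 3 mm before lifting.

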